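Hang the loaded jar carrier level on the spring balance

TASK

The carrier with its two closed sample jars is to be weighed on the column spring balance, and nobody knows how full each jar is. Hang it on the balance's arm by whichever of the seven holes in its upright plate lets it hang level, free and still, both jars still in their pockets: seat that hole in the dip near the end of the arm, lower it slowly until the spring carries the whole weight, and only then let go, so that the arm neither jumps nor drops, is not rammed, and is never pulled to the bottom of its scale. Leave the other bench things as they are.

Things in the scene. Friction and masses are not known exactly. Their poses are not given: they have to be found in the camera images.
- carrier: loose sheet-metal carrier, 0.25 kg, 0.5 to 0.93 kg with jars. Origin: centre of underside; y along its length, z up. Tray 70 mm (x) by 248 mm (y), a pocket 30 mm deep (floor 2.5 mm up) at each end, y = +-89 mm; between them in the plane x = 0 an upright plate 5 mm thick, 109 mm long, with a level row of seven 10.5 mm holes along x. Loaded, its centre of mass lies about 110 mm below the holes
- grip (a point): middle of the carrier's black grip bar along the top of the plate, 225 mm above the underside, higher than the jars: the bar is 14 mm thick (x), 110 mm long (y), 18 mm high. Grip it across x from above, fingertips at most 20 mm below this point, so that they stay above the arm
- hole_1 (a point): centre of hole 1 of 7 in the carrier's plate (10.5 mm wide, 15 mm apart), at x 0, y -45 mm, z 190 mm in the carrier's frame; it may be threaded from either face
- hole_2 (a point): centre of hole 2 of 7 in the carrier's plate (10.5 mm wide, 15 mm apart), at x 0, y -30 mm, z 190 mm in the carrier's frame; it may be threaded from either face
- hole_3 (a point): centre of hole 3 of 7 in the carrier's plate (10.5 mm wide, 15 mm apart), at x 0, y -15 mm, z 190 mm in the carrier's frame; it may be threaded from either face
- hole_4 (a point): centre of hole 4 of 7 in the carrier's plate (10.5 mm wide, 15 mm apart), at x 0, y +0 mm, z 190 mm in the carrier's frame; it may be threaded from either face; hung by a hole one place off, the carrier tilts about 8 degrees
- hole_5 (a point): centre of hole 5 of 7 in the carrier's plate (10.5 mm wide, 15 mm apart), at x 0, y +15 mm, z 190 mm in the carrier's frame; it may be threaded from either face
- hole_6 (a point): centre of hole 6 of 7 in the carrier's plate (10.5 mm wide, 15 mm apart), at x 0, y +30 mm, z 190 mm in the carrier's frame; it may be threaded from either face
- hole_7 (a point): centre of hole 7 of 7 in the carrier's plate (10.5 mm wide, 15 mm apart), at x 0, y +45 mm, z 190 mm in the carrier's frame; it may be threaded from either face
- jar_a: one of two look-alike opaque white screw-top jars, 60 mm wide, 110 mm high, standing loose in the carrier's pockets with 4 mm play; either may be in either pocket. One weighs 0.2 to 0.48 kg, the other 0.05 to 0.2 kg, and it cannot be seen which. Origin: centre of its underside
- jar_b: one of two look-alike opaque white screw-top jars, 60 mm wide, 110 mm high, standing loose in the carrier's pockets with 4 mm play; either may be in either pocket. One weighs 0.2 to 0.48 kg, the other 0.05 to 0.2 kg, and it cannot be seen which. Origin: centre of its underside
- balance: column spring balance, fixed on the bench. Origin: centre of the underside of its grey foot (170 mm x by 140 mm y, 14 mm high). Its column (50 mm wide, 294 mm high, front face at its x = +22 mm) has a slot and a graduated scale in front, from which a level arm sticks out along the balance's -x, its axis 280 mm above the bench when unloaded
- seat (a point): axis of the arm in the middle of the 10 mm long dip where a load hangs, 65 mm from the balance's origin along its -x, 87 mm in front of the column; the arm is a round bar 4 mm thick here, its axis 2 mm lower than behind. A hung hole rests with its upper edge on the bar, its centre 3 mm below this point
- bar_end (a point): free end of the arm, 24 mm from the seat along the balance's -x and 2.5 mm higher: the hole is threaded over it along the balance's +x. Behind the seat the bar rises 2 mm again, and 36 mm behind the seat a thicker collar, 12 mm wide, begins
- balance_arm (a joint): how far the arm has sunk, m: 0 unloaded (upper stop), 0.055 bottom stop. Slides down against a spring of 200 N per metre (5 mm per newton; the arm's own weight is balanced). It must not be driven beyond 0.052 nor move faster than 0.07 m/s, and must not be pushed on with more than 20 N
- bath_edge (a point): middle of the upper rear edge of the fixed beige water bath (232 x 306 mm, 178 mm high): y along this edge (153 mm to each corner), x away from the bath towards the wall behind, which runs parallel to the edge 320 mm away. Things in this gap are at most 70 mm high, but for a bottle by the wall; it leads from the carrier to the balance: carry it through lengthwise, or over the bath
- beaker: clear glass beaker, 61 mm wide, 70 mm high, open at the top, loose bystander; origin at the centre of its underside
- petri_dish: clear covered petri dish, 63 mm wide, 14 mm high, loose bystander; origin at the centre of its underside

How it is judged:
On the way, in this order (a step that is already met when the one before it is completed fails the run):
1. the carrier is lifted clear of the bench (height (world z) of carrier above 0.02 m and contact force between the fingers and carrier above 1 N), for 0.2 s.
2. the arm begins to carry the carrier by one of its holes, while the gripper still holds it (distance between any of hole_1, hole_2, hole_3, hole_4, hole_5, hole_6, hole_7 and seat below 0.012 m and contact force between carrier and balance above 1 N and contact force between the fingers and carrier above 1 N), for 0.2 s.
At the end, for the whole second after the job is handed in: the carrier hangs by one of its holes on the dip of the balance's arm (hole centre within 12 mm of the seat), carried by the arm and clear of the bench by 20 mm, level within 5.5 degrees, at rest, with both jars down in their pockets (distance between any of hole_1, hole_2, hole_3, hole_4, hole_5, hole_6, hole_7 and seat below 0.012 m and contact force between carrier and balance above 3 N and height (world z) of carrier above 0.02 m and angle between carrier's own z axis and vertical below 0.096 rad and z of each of jar_a, jar_b in the frame of carrier below 0.015 m and linear speed of carrier below 0.03 m/s and angular speed of carrier below 0.2 rad/s and velocity of joint balance_arm between -0.02 and 0.02 m/s); the robot touches nothing.
It fails at once if the balance's arm jumps or drops faster than 0.07 m/s (velocity of joint balance_arm above 0.07 m/s or velocity of joint balance_arm below -0.07 m/s).
It fails at once if the arm is driven beyond the bottom of its scale (0.052 m) (value of joint balance_arm above 0.052 m).
It fails at once if the balance is rammed with more than 20 N (contact force between any of carrier, the arm, the fingers and balance above 20 N).
It fails at once if a jar comes out of its pocket (z of any of jar_a, jar_b in the frame of carrier above 0.025 m).
It fails at once if a bystander is moved by more than 30 mm (distance of any of beaker, petri_dish from where it was at the start of the episode above 0.03 m).
It also fails if it takes over 59 s, if anything falls off the work surface, if the arm or the gripper's body presses on something with over 40 N, if the wrist force passes 120 N, or if a joint passes its speed limit or range.

ROBOT

A 6-joint arm with a two-finger parallel gripper is mounted at the origin on the work surface; the furniture and walls round the work are solid. World frame = base frame: x ahead of the robot, y to its left, z up, the work surface at z = 0. Lengths are in m, angles in rad, forces in N, time in s.
With the tool pointing down it reaches from about 0.375 to 0.975 m from the base axis. Payload 3.8 kg.
Tool frame: the origin (TCP) lies on the mounting face of the last link; the fingertips stand 173 mm ahead of it and the grasp point (between the pads) lies 155 mm ahead of it; z points along the fingers, y is the line along which they close (so a half turn about z gives the same grasp; the last joint's range is limited). The gripper opens to 85 mm and grips with 20 to 120 N. Pads are 22 mm wide; open, the fingers measure 114 mm over their backs; the gripper's body (76 mm by 85 mm) begins 54 mm behind the grasp point. The pads swing forward as they close: fully open they stand 13 mm farther back than shut.
Start: joints at [-1.155, 0.264, 1.604, -0, 1.274, -0.037], TCP at [0.295, -0.607, 0.405] pointing down, gripper open.
Joint ranges: [-2.63, 2.63], [-0.94, 2.18], [0.31, 2.57], [-1.31, 4.45], [0, 2.66], [-2.55, 2.55]. Speed limits (rad/s): [2.57, 2.57, 3.14, 3.14, 3.14, 3.14].

INTERFACE

Orientations are given as a rotation vector (axis times angle).
In Python, from workcell import bot gives the robot as it stands.
- The arm moves only by the tool drive_tool, never from a script. Its argument "increments" is a list of rows, each an object with "delta_pos": the shift along the tool's x, y, z in mm, a list of three; "turn": the turn about the tool's z in rad; "jaw": the opening, from -1 (shut) to 1 (fully open). A call has 1 to 8 rows; each row shifts and turns the commanded pose from where the row before left it, along the tool's axes as they then stand; what a row does not reach is not made up. A row lasts 1/12 s, in which the tool goes at most 41.7 mm and 7.16 degrees, less where a joint would pass 70% of its speed; a pose out of reach is approached as far as the arm can. A call is refused whole if a number of a shift passes 41.7 or a number of a turn 0.125, either way. A call with a gripper value outside its range is refused whole. The fingers move at their own pace and stop on an object; "grip_force" is the grip in N (left out, the last holds). Time passes only in rows, so rows that do not move let the fingers close. It gives the time, the measured TCP pose, the force, the opening and the grip force at its end, in the units of the state.
- bot.read_state(): the state, without advancing time (a new reading comes with each control period).
- bot.read_camera(name): name is "scene" or "top" or "wrist"; returns a dict with "pixels" (384x512x3 uint8, red, green, blue), "fovy" (degrees; the focal length in pixels is half the picture's height over the tangent of half this angle, whatever the lens; pixels are square), "cx", "cy" (the principal point, pixels), "camera_from_world" (4x4, takes a point from world to camera coordinates); the wrist camera has in their place "hand_eye" (4x4, takes a point from camera to tool coordinates, whose origin is the TCP and whose axes are the flange's). Camera axes: x right, y down, z forward; pixel columns grow to the right and rows downward; lengths in m; the calibration is good to about 2 mm. A picture is of the moment at which its call begins: read the wrist's pose just before it. There is no depth.
- bot.finish_job(): hands the job in; it is judged then, once.
The state is a dict: "time": time; "q": joint angles; "joint_vel": joint speeds; "joint_torque": joint torques, N m; "tool_pos": TCP position; "tcp_rot": TCP orientation; "wrist_force": force on the tool from outside, world axes, zero at the start; "torque": the same for the moment, N m; "width": opening from 0.0 (shut) to 1.0 (fully open); "grip_force": force on a finger pad.
Only numpy, scipy, OpenCV 4.12 (cv2) and the standard library are available. Lean on these libraries where they do the work, as an engineer would, in place of code of your own. Each camera call takes 0.05 s, during which the arm holds its last target. There are 200 camera calls.

## Working session

There is one attempt and no reset: what is moved stays moved. The work goes in short steps, Python scripts to look and compute and a tool call to move; the robot and the scene stay as the last step left them, time stands still between calls to the robot, and variables do not carry over. Pictures are saved under pics/ and viewed, at most 10 in all, crops included, and the job is handed in when it is done.

Besides the shell and the picture viewer there is one more tool, called as name(argument=value, ...), one argument or row to a line, values as JSON. drive_tool: Moves the arm, as the interface text tells. Its arguments: {"type":"object","properties":{"increments":{"type":"array"},"grip_force":{"type":"number"}},"required":["increments"]}

```bash
mkdir -p pics; ls; cat > h.py <<'E'
import numpy as np, cv2
from scipy.spatial.transform import Rotation as R
from workcell import bot
def grab(n,name=None):
    s=bot.read_state(); c=bot.read_camera(n)
    if name: cv2.imwrite(f'pics/{name}.png',c['pixels'][:,:,::-1])
    f=192/np.tan(np.radians(c['fovy'])/2)
    if n=='wrist':
        T=np.eye(4);T[:3,:3]=R.from_rotvec(s['tcp_rot']).as_matrix();T[:3,3]=s['tool_pos']
        W=T@np.array(c['hand_eye'])
    else: W=np.linalg.inv(np.array(c['camera_from_world']))
    return dict(img=c['pixels'],f=f,cx=c['cx'],cy=c['cy'],W=W)
def ray(c,u,v):
    d=c['W'][:3,:3]@np.array([(u-c['cx'])/c['f'],(v-c['cy'])/c['f'],1]);return c['W'][:3,3],d/np.linalg.norm(d)
def onz(c,u,v,z):
    o,d=ray(c,u,v);return o+d*(z-o[2])/d[2]
def tri(*rs):
    A=sum(np.eye(3)-np.outer(d,d) for o,d in rs);b=sum((np.eye(3)-np.outer(d,d))@o for o,d in rs)
    return np.linalg.solve(A,b)
def proj(c,p):
    q=np.linalg.inv(c['W'])@np.append(p,1);return np.array([c['cx']+c['f']*q[0]/q[2],c['cy']+c['f']*q[1]/q[2]])
E
python3 - <<'E'
from h import *
a=grab('scene','scene0');b=grab('top','top0')
for c in(a,b):print(c['f'],c['cx'],c['cy'],c['W'].round(3).tolist())
s=bot.read_state();print(s)
E
```

```text
pics
473.6488390412836 251.8191761647041 184.3597300475958 [[-0.616, -0.481, 0.624, -0.331], [-0.788, 0.382, -0.483, 0.611], [-0.007, -0.789, -0.614, 1.003], [0.0, 0.0, 0.0, 1.0]]
465.2834216644247 255.30475283063632 184.86087109196393 [[0.015, -0.995, 0.101, 0.358], [-1.0, -0.015, 0.006, -0.033], [-0.004, -0.102, -0.995, 1.646], [0.0, 0.0, 0.0, 1.0]]
{'time': 0.1, 'q': array([-1.15489732e+00,  2.64697202e-01,  1.60524879e+00,  2.81449965e-05,
        1.27370357e+00, -3.68899838e-02]), 'joint_vel': array([-0.00076582, -0.00280052, -0.00144822,  0.00111703, -0.00130217,
        0.00102987]), 'joint_torque': array([ 6.79843615e-04, -5.16705322e+01, -3.68590379e+01, -6.82872314e-05,
        6.27639267e-03, -4.44943240e-06]), 'tool_pos': array([ 0.29517914, -0.60669281,  0.40346696]), 'tcp_rot': array([-3.05945500e+00, -7.04711895e-01,  5.66759295e-04]), 'wrist_force': array([-1.0435446 ,  0.69375224,  0.10560272]), 'torque': array([0.02228835, 0.04624925, 0.01383091]), 'grip_force': 0.0, 'width': 0.9974412242925365}
```

View pics/scene0.png

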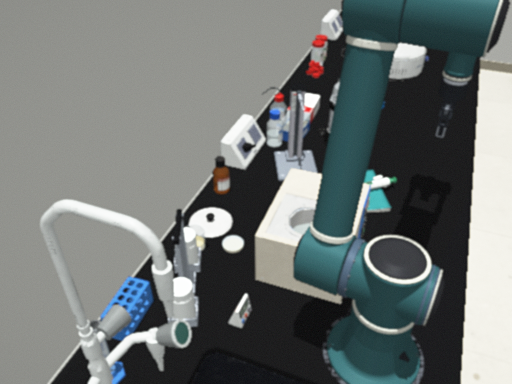

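View pics/top0.png

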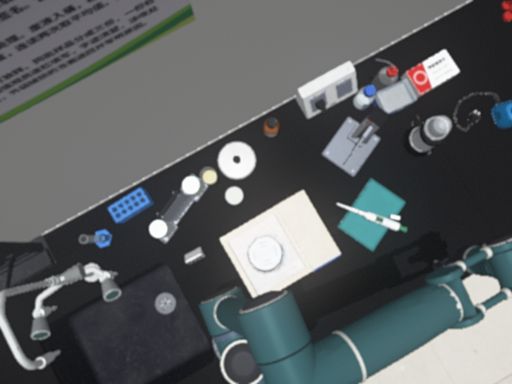

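The scene shows the carrier (dark plate about (183,250), jars at (183,290) and (190,240)) and the balance with its column at (296,130). In the top view the jar lids are at (190,185) and (158,229), the balance foot at (352,146), the bath at (280,243) and the bottle at (271,127).

```bash
python3 - <<'E'
from h import *
t=cv2.imread('pics/top0.png');s=cv2.imread('pics/scene0.png')
r=lambda im,x,y,w,h:cv2.resize(im[y:y+h,x:x+w],(400,300),interpolation=cv2.INTER_CUBIC)
m=np.vstack([np.hstack([r(t,130,155,120,90),r(t,310,95,100,75)]),np.hstack([r(s,135,200,120,90),r(s,250,85,100,75)])])
cv2.imwrite('pics/mos.png',m)
b=grab('top')
# first guesses
for n,u,v,z in [('jar1',190,185,.115),('jar2',158,229,.115),('yel',208,177,.06),('disk',237,160,.01),('petri',234,196,.014),('bottle',271,127,.1),('foot',352,146,.014),
 ('b1',220,240,.178),('b2',304,191,.178),('b3',341,254,.178),('b4',257,297,.178)]:print(n,onz(b,u,v,z).round(3))
E
```

```text
jar1 [0.51  0.192 0.115]
jar2 [0.364 0.293 0.115]
yel [0.544 0.139 0.06 ]
disk [0.613 0.043 0.01 ]
petri [0.484 0.051 0.014]
bottle [ 0.713 -0.074  0.1  ]
foot [ 0.668 -0.365  0.014]
b1 [0.332 0.083 0.178]
b2 [ 0.49  -0.179  0.178]
b3 [ 0.295 -0.295  0.178]
b4 [ 0.159 -0.035  0.178]
```

View pics/mos.png

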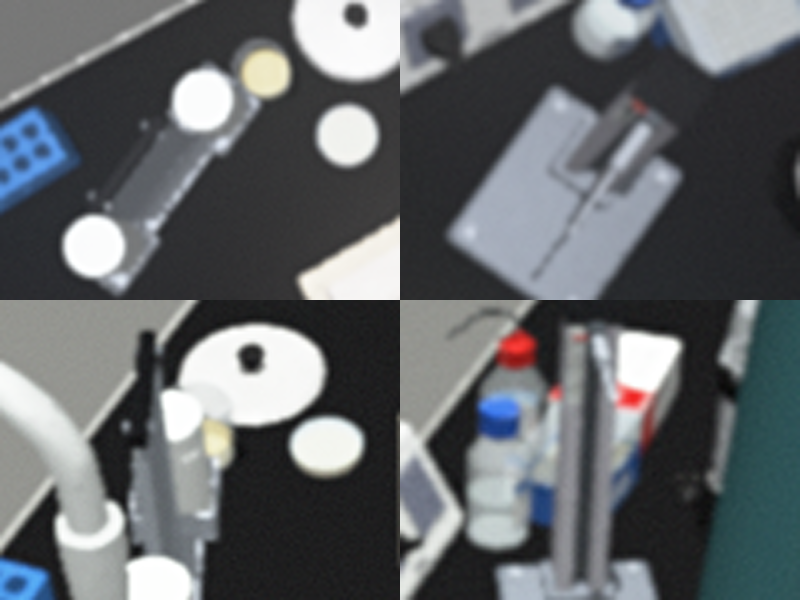

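The mosaic shows the carrier with both jars, the beaker beside jar 1 and the petri dish at (347,135). The balance arm points down-left from its column (640,130) to about (537,275).

Carrier centre is about (0.437, 0.243), with its long axis at -35°. The balance x axis is at about -36°. Next I'll work out a close wrist view of the balance arm.

```bash
cat >> h.py <<'E'
def rem(p,yaw_y=None):
    "remaining move in tool axes (mm) and turn (rad) to TCP p and tool-y heading yaw (deg)"
    s=bot.read_state();M=R.from_rotvec(s['tcp_rot']).as_matrix()
    y=np.degrees(np.arctan2(M[1,1],M[0,1]))
    d=1000*M.T@(np.array(p)-s['tool_pos'])
    print('t',round(s['time'],2),'tcp',s['tool_pos'].round(4),'yaw_y',round(y,2),'tilt',np.degrees(np.arccos(-M[2,2])).round(2),'delta mm',d.round(1),'turn',None if yaw_y is None else round(-np.radians((yaw_y-y+180)%360-180),4))
E
python3 - <<'E'
from h import *
c=bot.read_camera('wrist');H=np.array(c['hand_eye']);print(H.round(3).tolist(),c['fovy'],c['cx'],c['cy'])
s=bot.read_state();M=R.from_rotvec(s['tcp_rot']).as_matrix();print(M.round(3).tolist())
b=grab('top')
for u,v in [(344.25,163.75),(371.25,127.5),(362.5,140)]:print(onz(b,u,v,.28).round(3),onz(b,u,v,.014).round(3))
# camera ray axis in tool at 0.2 m: target point (0.615,-0.327,.28) at camera distance .3
cam=H[:3,3]+H[:3,2]*.25
t=np.array([.60,-.316,.28])-M@cam;print('tcp for view',t)
rem([t[0],t[1],.5]);rem(t)
E
```

```text
[[0.0, -0.956, -0.292, 0.075], [1.0, 0.0, -0.001, 0.001], [0.001, -0.292, 0.956, 0.031], [0.0, 0.0, 0.0, 1.0]] 64.0985083913715 257.6173725773389 192.5451806401822
[[0.899, 0.437, -0.001], [0.437, -0.899, 0.001], [0.0, -0.001, -1.0]]
[ 0.564 -0.288  0.28 ] [ 0.604 -0.337  0.014]
[ 0.675 -0.369  0.28 ] [ 0.736 -0.434  0.014]
[ 0.636 -0.342  0.28 ] [ 0.69  -0.402  0.014]
tcp for view [ 0.59777354 -0.31698675  0.54979135]
t 0.25 tcp [ 0.2952 -0.6068  0.404 ] yaw_y -64.06 tilt 0.06 delta mm [ 398.8 -128.4  -95.8] turn None
t 0.25 tcp [ 0.2952 -0.6068  0.404 ] yaw_y -64.06 tilt 0.06 delta mm [ 398.8 -128.5 -145.6] turn None
```

drive_tool(
  increments=[
    {"delta_pos": [0,0,-40],"turn": 0,"jaw": 1},
    {"delta_pos": [0,0,-40],"turn": 0,"jaw": 1},
    {"delta_pos": [0,0,-40],"turn": 0,"jaw": 1},
    {"delta_pos": [36,-12,-3],"turn": 0,"jaw": 1},
    {"delta_pos": [36,-12,-3],"turn": 0,"jaw": 1},
    {"delta_pos": [36,-12,-3],"turn": 0,"jaw": 1},
    {"delta_pos": [36,-12,-3],"turn": 0,"jaw": 1},
    {"delta_pos": [36,-12,-3],"turn": 0,"jaw": 1},
  ],
)

```text
time: 0.92
tool_pos: [0.4317, -0.473, 0.5399]
tcp_rot: [3.062, 0.704, 0.0]
wrist_force: [0.9, -0.5, -0.8]
width: 0.999
grip_force: 0.0
```

drive_tool(
  increments=[
    {"delta_pos": [36,-12,-3],"turn": 0,"jaw": 1},
    {"delta_pos": [36,-12,-3],"turn": 0,"jaw": 1},
    {"delta_pos": [36,-12,-3],"turn": 0,"jaw": 1},
    {"delta_pos": [36,-12,-3],"turn": 0,"jaw": 1},
    {"delta_pos": [36,-12,0],"turn": 0,"jaw": 1},
    {"delta_pos": [36,-12,0],"turn": 0,"jaw": 1},
    {"delta_pos": [0,0,0],"turn": 0,"jaw": 1},
    {"delta_pos": [0,0,0],"turn": 0,"jaw": 1},
  ],
)

```text
time: 1.58
tool_pos: [0.595, -0.3132, 0.5511]
tcp_rot: [-3.06, -0.711, 0.001]
wrist_force: [-0.4, -0.8, -0.7]
width: 1.001
grip_force: 0.0
```

```bash
python3 - <<'E'
from h import *
c=grab('wrist','w1');rem([.5978,-.317,.55])
np.save('w1.npy',c,allow_pickle=True)
g=cv2.imread('pics/w1.png');cv2.imwrite('pics/w1b.png',cv2.resize(g,(800,600),interpolation=cv2.INTER_CUBIC))
E
```

```text
t 1.63 tcp [ 0.5941 -0.3144  0.5512] yaw_y -63.95 tilt 0.07 delta mm [2.2 4.  1.2] turn None
```

View pics/w1b.png

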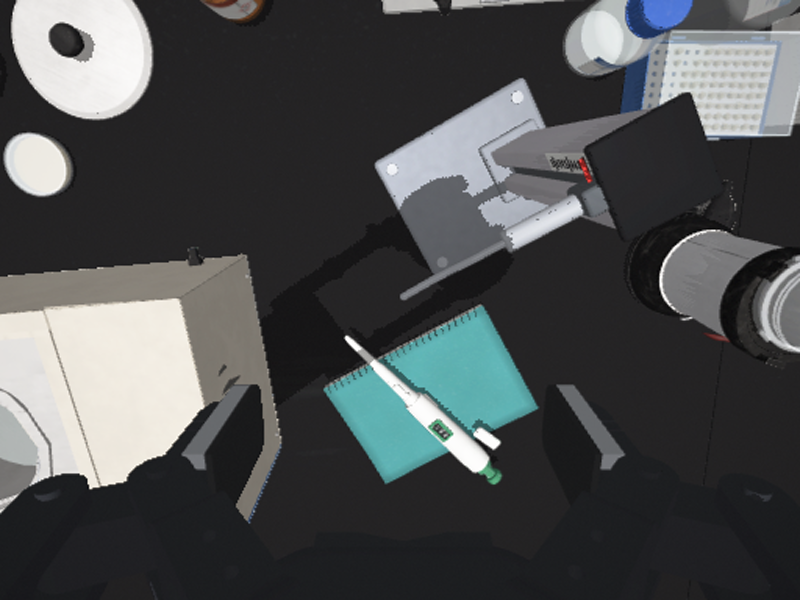

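Wrist view (800 px scale): the bar end is at (403,296), the collar begins near (510,240), and the column top is at (640,165). I'll fit the bar precisely.

```bash
python3 - <<'E'
from h import *
c=np.load('w1.npy',allow_pickle=True).item()
g=cv2.cvtColor(c['img'],cv2.COLOR_RGB2GRAY).astype(float)
P=[]
for u in range(254,334,4):
    v0=189.4+(u-257.9)*(153.6-189.4)/(326.4-257.9)
    col=g[int(v0)-8:int(v0)+9,u];P.append((u,int(v0)-8,col.astype(int).tolist()))
for p in P:print(*p)
row=[int(g[int(round(189.4+(u-257.9)*-.5226)),u]) for u in range(248,268)];print(row)
E
```

```text
254 183 [36, 36, 36, 36, 37, 37, 37, 36, 37, 36, 36, 37, 36, 36, 36, 35, 36]
258 181 [36, 36, 36, 36, 36, 37, 111, 122, 134, 126, 117, 55, 36, 36, 37, 37, 37]
262 179 [36, 36, 35, 37, 36, 67, 118, 125, 136, 124, 116, 61, 37, 37, 36, 36, 36]
266 177 [37, 36, 36, 36, 35, 71, 119, 128, 134, 122, 115, 48, 37, 37, 36, 36, 36]
270 175 [36, 36, 37, 36, 36, 110, 122, 133, 127, 119, 81, 39, 36, 37, 35, 36, 38]
274 172 [24, 36, 36, 37, 36, 65, 112, 123, 136, 123, 118, 78, 39, 37, 35, 37, 37]
278 170 [93, 94, 93, 90, 88, 93, 118, 125, 132, 122, 115, 49, 38, 35, 36, 36, 36]
282 168 [120, 120, 122, 98, 92, 100, 121, 128, 132, 121, 116, 38, 22, 22, 22, 24, 36]
286 166 [99, 110, 105, 97, 94, 102, 120, 129, 126, 120, 77, 32, 22, 22, 22, 22, 22]
290 164 [93, 93, 92, 93, 92, 100, 119, 124, 125, 120, 76, 33, 22, 22, 23, 23, 22]
294 162 [92, 93, 93, 93, 92, 100, 119, 125, 126, 120, 121, 39, 22, 23, 22, 21, 22]
298 160 [92, 92, 92, 91, 92, 98, 119, 125, 126, 121, 115, 39, 22, 21, 22, 22, 21]
302 158 [93, 93, 92, 93, 92, 98, 120, 125, 132, 121, 113, 38, 23, 22, 23, 22, 22]
306 156 [92, 91, 91, 92, 91, 101, 120, 128, 133, 122, 115, 39, 22, 21, 22, 22, 22]
310 154 [92, 92, 93, 93, 93, 114, 120, 130, 128, 120, 77, 32, 23, 21, 22, 23, 23]
314 152 [93, 93, 91, 92, 93, 113, 121, 131, 127, 121, 77, 31, 22, 23, 22, 22, 23]
318 149 [93, 93, 93, 91, 91, 91, 114, 122, 132, 126, 119, 74, 26, 21, 23, 21, 22]
322 147 [105, 113, 118, 119, 121, 119, 109, 112, 137, 124, 119, 79, 38, 34, 23, 21, 24]
326 145 [134, 157, 185, 194, 204, 215, 215, 130, 123, 123, 122, 120, 119, 117, 113, 107, 69]
330 143 [138, 160, 183, 194, 205, 214, 221, 222, 222, 223, 224, 220, 213, 207, 198, 177, 84]
[37, 37, 37, 36, 36, 36, 37, 36, 111, 122, 134, 135, 138, 129, 136, 127, 136, 125, 134, 122]
```

```bash
python3 - <<'E'
from h import *
c=np.load('w1.npy',allow_pickle=True).item()
t=onz(c,255.8,190.2,.2805);q=onz(c,318,157.3,.280);k=onz(c,324.7,153.6,.280)
d=(q-t)[:2];d/=np.linalg.norm(d);print(t,q,k,'axis deg',np.degrees(np.arctan2(d[1],d[0])),'tip-collar',np.linalg.norm((k-t)[:2]))
print('seat',t[:2]+.024*d)
# foot corners from w1b (z=.014)
F=[onz(c,u/1.5625,v/1.5625,.014)[:2] for u,v in [(524,79),(375,163),(440,275)]]
print(F,[np.degrees(np.arctan2(*(F[i]-F[1])[::-1])) for i in (0,2)],[np.linalg.norm(F[i]-F[1]) for i in (0,2)],'centre',(F[0]+F[2])/2)
# cross check in top view: project
b=grab('top');print(proj(b,t),proj(b,k))
rem([.437,.243,.60],55.3)
E
```

```text
[ 0.59811601 -0.31032192  0.2805    ] [ 0.64411053 -0.34261962  0.28      ] [ 0.64901175 -0.34590752  0.28      ] axis deg -35.076823823933175 tip-collar 0.062102428261656226
seat [ 0.61775719 -0.3241141 ]
[array([ 0.77694721, -0.35465482]), array([ 0.64267503, -0.25852689]), array([ 0.56794988, -0.37177465])] [np.float64(-35.59957421665041), np.float64(-123.4183373221904)] [np.float64(0.16513508479152736), np.float64(0.1356794130985124)] centre [ 0.67244854 -0.36321473]
[351.84989833 152.47879096] [363.67393224 135.81365471]
t 1.68 tcp [ 0.5934 -0.3152  0.5513] yaw_y -64.04 tilt 0.06 delta mm [ 103.7 -570.4  -48.7] turn -2.0829
```

drive_tool(
  increments=[
    {"delta_pos": [7,-38,-4],"turn": 0,"jaw": 1},
    {"delta_pos": [7,-38,-4],"turn": 0,"jaw": 1},
    {"delta_pos": [7,-38,-4],"turn": 0,"jaw": 1},
    {"delta_pos": [7,-38,-4],"turn": 0,"jaw": 1},
    {"delta_pos": [7,-38,-4],"turn": 0,"jaw": 1},
    {"delta_pos": [7,-38,-4],"turn": 0,"jaw": 1},
    {"delta_pos": [7,-38,-4],"turn": 0,"jaw": 1},
    {"delta_pos": [7,-38,-4],"turn": 0,"jaw": 1},
  ],
)

```text
time: 2.35
tool_pos: [0.5095, -0.0174, 0.5841]
tcp_rot: [3.062, 0.7, 0.001]
wrist_force: [1.8, -0.0, 0.5]
width: 0.998
grip_force: 0.0
```

drive_tool(
  increments=[
    {"delta_pos": [7,-38,-4],"turn": 0,"jaw": 1},
    {"delta_pos": [7,-38,-4],"turn": 0,"jaw": 1},
    {"delta_pos": [7,-38,-4],"turn": 0,"jaw": 1},
    {"delta_pos": [7,-38,-4],"turn": 0,"jaw": 1},
    {"delta_pos": [7,-38,0],"turn": 0,"jaw": 1},
    {"delta_pos": [7,-38,0],"turn": 0,"jaw": 1},
    {"delta_pos": [7,-38,0],"turn": 0,"jaw": 1},
    {"delta_pos": [0,0,0],"turn": -0.122,"jaw": 1},
  ],
)

```text
time: 3.02
tool_pos: [0.437, 0.2469, 0.5997]
tcp_rot: [-3.008, -0.893, -0.0]
wrist_force: [0.6, -0.8, -0.9]
width: 1.002
grip_force: 0.0
```

drive_tool(
  increments=[
    {"delta_pos": [0,0,0],"turn": -0.122,"jaw": 1},
    {"delta_pos": [0,0,0],"turn": -0.122,"jaw": 1},
    {"delta_pos": [0,0,0],"turn": -0.122,"jaw": 1},
    {"delta_pos": [0,0,0],"turn": -0.122,"jaw": 1},
    {"delta_pos": [0,0,0],"turn": -0.122,"jaw": 1},
    {"delta_pos": [0,0,0],"turn": -0.122,"jaw": 1},
    {"delta_pos": [0,0,0],"turn": -0.122,"jaw": 1},
    {"delta_pos": [0,0,0],"turn": -0.122,"jaw": 1},
  ],
)

```text
time: 3.68
tool_pos: [0.4391, 0.2417, 0.5998]
tcp_rot: [2.24, 2.202, 0.0]
wrist_force: [0.5, -0.6, 0.6]
width: 1.0
grip_force: 0.0
```

drive_tool(
  increments=[
    {"delta_pos": [0,0,0],"turn": -0.122,"jaw": 1},
    {"delta_pos": [0,0,0],"turn": -0.122,"jaw": 1},
    {"delta_pos": [0,0,0],"turn": -0.122,"jaw": 1},
    {"delta_pos": [0,0,0],"turn": -0.122,"jaw": 1},
    {"delta_pos": [0,0,0],"turn": -0.122,"jaw": 1},
    {"delta_pos": [0,0,0],"turn": -0.122,"jaw": 1},
    {"delta_pos": [0,0,0],"turn": -0.122,"jaw": 1},
    {"delta_pos": [0,0,0],"turn": -0.122,"jaw": 1},
  ],
)

```text
time: 4.35
tool_pos: [0.4391, 0.2417, 0.5998]
tcp_rot: [0.946, 2.995, -0.0]
wrist_force: [-1.0, 0.6, 0.8]
width: 1.002
grip_force: 0.0
```

drive_tool(
  increments=[
    {"delta_pos": [0,0,0],"turn": 0,"jaw": 1},
    {"delta_pos": [0,0,0],"turn": 0,"jaw": 1},
    {"delta_pos": [0,0,0],"turn": 0,"jaw": 1},
  ],
)

```text
time: 4.6
tool_pos: [0.4389, 0.2426, 0.5998]
tcp_rot: [0.957, 2.992, 0.0]
wrist_force: [-0.8, 0.2, 0.2]
width: 1.001
grip_force: 0.0
```

```bash
python3 - <<'E'
from h import *
c=grab('wrist','w2');rem([.437,.243,.60],55.3)
np.save('w2.npy',c,allow_pickle=True)
g=cv2.imread('pics/w2.png');cv2.imwrite('pics/w2b.png',cv2.resize(g,(800,600),interpolation=cv2.INTER_CUBIC))
s=[]
for i in range(20):
    bot.read_camera('top');t=bot.read_state();s.append(np.r_[t['wrist_force'],t['torque'],t['tool_pos']])
s=np.array(s);print(s.mean(0).round(4),s.std(0).round(4),s[:4].round(3))
E
```

```text
t 4.65 tcp [0.4389 0.2428 0.5998] yaw_y 54.57 tilt 0.01 delta mm [ 1.6 -0.9 -0.2] turn -0.0128
[-0.1652  0.0343  0.0099 -0.0039  0.0093 -0.0075  0.4387  0.2434  0.5997] [5.212e-01 4.596e-01 4.478e-01 3.310e-02 3.480e-02 3.760e-02 0.000e+00
 2.000e-04 0.000e+00] [[-0.004 -1.061 -0.485 -0.01   0.077 -0.008  0.439  0.243  0.6  ]
 [-0.661 -0.186  0.093 -0.03   0.059  0.008  0.439  0.243  0.6  ]
 [ 0.423  0.49   0.158  0.018  0.012 -0.064  0.439  0.243  0.6  ]
 [-0.491  0.056 -0.055 -0.053 -0.015 -0.01   0.439  0.243  0.6  ]]
```

View pics/w2b.png

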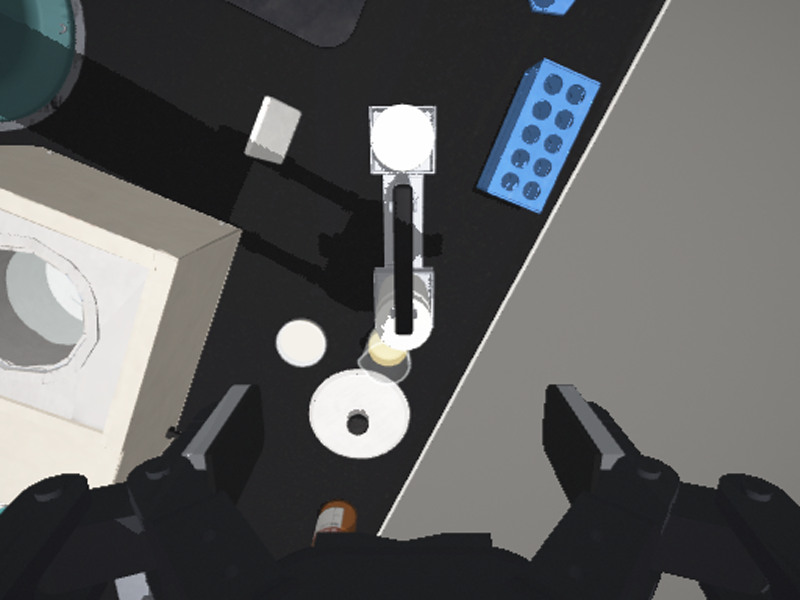

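The bar (black) runs from (403,184) to (403,335), nearly aligned with the tool's x. The beaker sits just beyond the near jar.

```bash
python3 - <<'E'
from h import *
c=np.load('w2.npy',allow_pickle=True).item()
g=cv2.cvtColor(c['img'],cv2.COLOR_RGB2GRAY).astype(int)
print([ (v,g[v,244:272].tolist()) for v in (125,150,190,210)])
print('col',g[110:130,258].tolist(),g[205:222,258].tolist())
E
```

```text
[(125, [38, 144, 131, 128, 124, 124, 125, 64, 38, 45, 51, 54, 54, 54, 55, 56, 57, 57, 48, 36, 180, 236, 239, 225, 238, 239, 153, 58]), (150, [21, 34, 120, 126, 126, 124, 126, 102, 41, 25, 24, 25, 25, 25, 25, 25, 24, 25, 24, 22, 94, 123, 125, 124, 123, 124, 73, 31]), (190, [141, 151, 156, 153, 146, 143, 143, 143, 72, 27, 22, 23, 24, 24, 23, 23, 23, 23, 24, 22, 116, 152, 153, 154, 158, 162, 224, 180]), (210, [175, 252, 253, 253, 254, 253, 253, 254, 193, 65, 22, 23, 24, 23, 24, 23, 23, 23, 22, 34, 159, 252, 253, 253, 253, 253, 253, 253])]
col [230, 116, 115, 115, 113, 112, 112, 107, 33, 32, 43, 53, 55, 55, 55, 55, 55, 55, 55, 54] [23, 24, 24, 23, 23, 24, 23, 24, 22, 164, 253, 253, 253, 253, 253, 253, 253]
```

```bash
python3 - <<'E'
from h import *
c=np.load('w2.npy',allow_pickle=True).item()
e1=onz(c,257.25,119.6,.234);e2=onz(c,258.2,213.9,.234)
d=(e1-e2)[:2];print(e1,e2,np.linalg.norm(d),np.degrees(np.arctan2(d[1],d[0])))
m=(e1+e2)/2;print(m)
yaw=np.degrees(np.arctan2(d[1],d[0]))-90
rem([m[0],m[1],.383],yaw)
# jars for tray centre check: jar lids via bright contours
g=cv2.cvtColor(c['img'],cv2.COLOR_RGB2GRAY)
_,th=cv2.threshold(g,235,255,0)
for k in cv2.findContours(th,0,2)[0]:
    if cv2.contourArea(k)>300:
        (x,y),r=cv2.minEnclosingCircle(k);print((round(x),round(y)),r,onz(c,x,y,.1125).round(4))
E
```

```text
[0.39638209 0.27326569 0.234     ] [0.4843812  0.21184621 0.234     ] 0.1073135398572272 145.0866621569375
[0.44038164 0.24255595 0.234     ]
t 5.65 tcp [0.4387 0.2435 0.5997] yaw_y 54.77 tilt 0.0 delta mm [-1.900e+00  2.000e-01  2.167e+02] turn -0.0055
(230, 264) 30.817359924316406 [0.5688 0.0945 0.1125]
(192, 219) 14.798401832580566 [0.4688 0.0943 0.1125]
(256, 208) 23.717182159423828 [0.5135 0.1882 0.1125]
(42, 186) 20.408430099487305 [ 0.291  -0.0615  0.1125]
(67, 197) 58.82951736450195 [ 0.3256 -0.0416  0.1125]
(257, 90) 25.124788284301758 [0.3687 0.2925 0.1125]
```

drive_tool(
  increments=[
    {"delta_pos": [-1.5,0,38],"turn": -0.005,"jaw": 1},
    {"delta_pos": [0,0,38],"turn": 0,"jaw": 1},
    {"delta_pos": [0,0,38],"turn": 0,"jaw": 1},
    {"delta_pos": [0,0,38],"turn": 0,"jaw": 1},
    {"delta_pos": [0,0,33],"turn": 0,"jaw": 1},
    {"delta_pos": [0,0,20],"turn": 0,"jaw": 1},
    {"delta_pos": [0,0,12],"turn": 0,"jaw": 1},
    {"delta_pos": [0,0,0],"turn": 0,"jaw": 1},
  ],
)

```text
time: 6.32
tool_pos: [0.4389, 0.2421, 0.3794]
tcp_rot: [-0.942, -2.993, 0.006]
wrist_force: [-0.0, -0.5, 0.2]
width: 1.001
grip_force: 0.0
```

drive_tool(
  increments=[
    {"delta_pos": [0,0,0],"turn": 0,"jaw": -0.5},
    {"delta_pos": [0,0,0],"turn": 0,"jaw": -0.6},
    {"delta_pos": [0,0,0],"turn": 0,"jaw": -0.7},
    {"delta_pos": [0,0,0],"turn": 0,"jaw": -0.8},
    {"delta_pos": [0,0,0],"turn": 0,"jaw": -1},
    {"delta_pos": [0,0,0],"turn": 0,"jaw": -1},
    {"delta_pos": [0,0,0],"turn": 0,"jaw": -1},
    {"delta_pos": [0,0,0],"turn": 0,"jaw": -1},
  ],
  grip_force=100,
)

```text
time: 6.98
tool_pos: [0.4401, 0.2426, 0.384]
tcp_rot: [0.943, 2.996, 0.001]
wrist_force: [-1.5, -0.9, 6.0]
width: 0.14
grip_force: 98.8
```

drive_tool(
  increments=[
    {"delta_pos": [0,0,0],"turn": 0,"jaw": -1},
    {"delta_pos": [0,0,0],"turn": 0,"jaw": -1},
    {"delta_pos": [0,0,0],"turn": 0,"jaw": -1},
    {"delta_pos": [0,0,0],"turn": 0,"jaw": -1},
  ],
)

```text
time: 7.32
tool_pos: [0.4401, 0.2426, 0.3839]
tcp_rot: [0.943, 2.996, 0.001]
wrist_force: [-1.5, -1.0, 6.2]
width: 0.141
grip_force: 98.8
```

```bash
python3 - <<'E'
from h import *
rem([.440,.2427,.383],55.09);s=bot.read_state();print(s['width'],s['grip_force'],s['wrist_force'],s['torque'])
E
```

```text
t 7.32 tcp [0.4401 0.2426 0.3839] yaw_y 55.06 tilt 0.07 delta mm [0.1 0.  0.9] turn -0.0005
0.1412374540915311 98.83504986763 [-1.49150815 -1.04597748  6.21046144] [-0.20725948  0.32025857  0.00345845]
```

drive_tool(
  increments=[
    {"delta_pos": [0,0,-3],"turn": 0,"jaw": -1},
    {"delta_pos": [0,0,-4],"turn": 0,"jaw": -1},
    {"delta_pos": [0,0,-6],"turn": 0,"jaw": -1},
    {"delta_pos": [0,0,-8],"turn": 0,"jaw": -1},
    {"delta_pos": [0,0,-8],"turn": 0,"jaw": -1},
    {"delta_pos": [0,0,-7],"turn": 0,"jaw": -1},
    {"delta_pos": [0,0,-4],"turn": 0,"jaw": -1},
    {"delta_pos": [0,0,0],"turn": 0,"jaw": -1},
  ],
)

```text
time: 7.98
tool_pos: [0.4403, 0.2428, 0.4245]
tcp_rot: [0.943, 2.995, 0.003]
wrist_force: [0.6, 0.6, -6.3]
width: 0.14
grip_force: 97.7
```

drive_tool(
  increments=[
    {"delta_pos": [0,0,0],"turn": 0,"jaw": -1},
    {"delta_pos": [0,0,0],"turn": 0,"jaw": -1},
    {"delta_pos": [0,0,0],"turn": 0,"jaw": -1},
    {"delta_pos": [0,0,0],"turn": 0,"jaw": -1},
  ],
)

```text
time: 8.32
tool_pos: [0.4398, 0.2425, 0.4221]
tcp_rot: [-0.943, -2.996, 0.001]
wrist_force: [-0.1, 0.4, -7.5]
width: 0.14
grip_force: 97.7
```

```bash
cat >> h.py <<'E'
def avg(n):
    s=[]
    for i in range(n):
        bot.read_camera('top');t=bot.read_state();s.append(np.r_[t['wrist_force'],t['torque'],t['tool_pos']])
    s=np.array(s);M=R.from_rotvec(t['tcp_rot']).as_matrix()
    F=s.mean(0)[:3];T=s.mean(0)[3:6]
    print('F',F.round(3),'T world',T.round(4),'T tool',(M.T@T).round(4),'pos',s.mean(0)[6:].round(4),'w',round(t['width'],4))
    return F,T,M
E
python3 - <<'E'
from h import *
F,T,M=avg(24)
# torque about TCP: r x F, F=-W z ; offset along tool x axis
t=M.T@T;f=M.T@F
print('offset tool x mm',1000*t[1]/-f[2], 'offset tool y',1000*t[0]/f[2],'W',f[2])
grab('wrist','w3')
g=cv2.imread('pics/w3.png');cv2.imwrite('pics/w3b.png',cv2.resize(g,(800,600)))
E
```

```text
F [ 0.018 -0.082 -6.288] T world [ 0.0335  0.0502 -0.0041] T tool [0.0013 0.0604 0.0041] pos [0.4399 0.2426 0.4226] w 0.1452
offset tool x mm -9.601568553696307 offset tool y 0.20626681022905624 W 6.287615972197683
```

View pics/w3b.png

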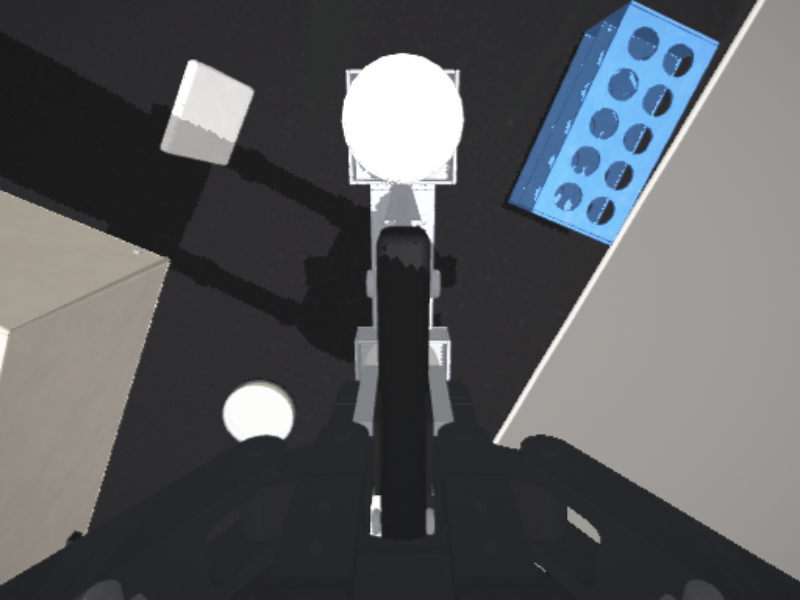

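The view shows the bar held centred between the pads; its end silhouette at (403,228) matches a grip at the bar's middle within about 0.5 mm. The CoM offset is between two holes, so I'll average more readings.

```bash
python3 - <<'E'
from h import *
F,T,M=avg(50)
t=M.T@T;f=M.T@F
print('offset tool x mm',-1000*t[1]/f[2],'W',f[2])
c=cv2.cvtColor(cv2.imread('pics/w3.png'),6);print(c[138:156,258].tolist())
E
```

```text
F [ 0.096  0.018 -6.414] T world [ 0.0413  0.0465 -0.0023] T tool [-0.0072  0.0618  0.0023] pos [0.4399 0.2426 0.4227] w 0.1396
offset tool x mm -9.63401000834074 W 6.414058199122822
[130, 137, 137, 137, 136, 136, 106, 36, 27, 28, 28, 30, 35, 40, 43, 46, 51, 54]
```

CoM is 9.6 mm to tool -x of the grip (about 0.7 mm uncertainty) and the weight is about 6.37 N. I'll use the hole at tool x = -15 mm, for an expected tilt near 3°. Now lift and carry above the bath height.

drive_tool(
  increments=[
    {"delta_pos": [0,0,-5],"turn": 0,"jaw": -1},
    {"delta_pos": [0,0,-12],"turn": 0,"jaw": -1},
    {"delta_pos": [0,0,-20],"turn": 0,"jaw": -1},
    {"delta_pos": [0,0,-26],"turn": 0,"jaw": -1},
    {"delta_pos": [0,0,-28],"turn": 0,"jaw": -1},
    {"delta_pos": [0,0,-28],"turn": 0,"jaw": -1},
    {"delta_pos": [-2,-2,-26],"turn": 0,"jaw": -1},
    {"delta_pos": [-6,-5,-18],"turn": 0,"jaw": -1},
  ],
)

```text
time: 12.73
tool_pos: [0.442, 0.2327, 0.5905]
tcp_rot: [0.94, 2.994, 0.007]
wrist_force: [0.8, 0.3, -5.3]
width: 0.136
grip_force: 98.0
```

drive_tool(
  increments=[
    {"delta_pos": [-12,-10,-11],"turn": 0,"jaw": -1},
    {"delta_pos": [-18,-15,-6],"turn": 0,"jaw": -1},
    {"delta_pos": [-22,-19,0],"turn": 0,"jaw": -1},
    {"delta_pos": [-24,-22,0],"turn": 0,"jaw": -1},
    {"delta_pos": [-24,-22,0],"turn": 0,"jaw": -1},
    {"delta_pos": [-24,-22,0],"turn": 0,"jaw": -1},
    {"delta_pos": [-22,-19,0],"turn": 0,"jaw": -1},
    {"delta_pos": [-18,-15,0],"turn": 0,"jaw": -1},
  ],
)

```text
time: 13.4
tool_pos: [0.4943, 0.0181, 0.6043]
tcp_rot: [0.944, 2.994, -0.001]
wrist_force: [0.7, -0.2, -7.2]
width: 0.137
grip_force: 97.9
```

drive_tool(
  increments=[
    {"delta_pos": [-11,-9,0],"turn": 0.02,"jaw": -1},
    {"delta_pos": [-5,-4,0],"turn": 0.05,"jaw": -1},
    {"delta_pos": [0,0,0],"turn": 0.08,"jaw": -1},
    {"delta_pos": [0,0,0],"turn": 0.1,"jaw": -1},
    {"delta_pos": [0,0,0],"turn": 0.1,"jaw": -1},
    {"delta_pos": [0,0,0],"turn": 0.1,"jaw": -1},
    {"delta_pos": [0,0,0],"turn": 0.1,"jaw": -1},
    {"delta_pos": [0,0,0],"turn": 0.1,"jaw": -1},
  ],
)

```text
time: 14.07
tool_pos: [0.4997, 0.0004, 0.6042]
tcp_rot: [1.856, 2.533, 0.001]
wrist_force: [1.2, -0.1, -6.6]
width: 0.14
grip_force: 97.9
```

drive_tool(
  increments=[
    {"delta_pos": [0,0,0],"turn": 0.1,"jaw": -1},
    {"delta_pos": [0,0,0],"turn": 0.1,"jaw": -1},
    {"delta_pos": [0,0,0],"turn": 0.1,"jaw": -1},
    {"delta_pos": [0,0,0],"turn": 0.1,"jaw": -1},
    {"delta_pos": [0,0,0],"turn": 0.1,"jaw": -1},
    {"delta_pos": [0,0,0],"turn": 0.1,"jaw": -1},
    {"delta_pos": [0,0,0],"turn": 0.1,"jaw": -1},
    {"delta_pos": [0,0,0],"turn": 0.1,"jaw": -1},
  ],
)

```text
time: 14.73
tool_pos: [0.4998, 0.0005, 0.6042]
tcp_rot: [2.696, 1.611, 0.002]
wrist_force: [0.3, 0.4, -7.7]
width: 0.143
grip_force: 97.9
```

drive_tool(
  increments=[
    {"delta_pos": [0,0,0],"turn": 0.08,"jaw": -1},
    {"delta_pos": [0,0,0],"turn": 0.05,"jaw": -1},
    {"delta_pos": [0,0,0],"turn": 0.02,"jaw": -1},
    {"delta_pos": [0,0,0],"turn": 0,"jaw": -1},
    {"delta_pos": [0,0,0],"turn": 0,"jaw": -1},
  ],
)

```text
time: 15.15
tool_pos: [0.4999, 0.0004, 0.6035]
tcp_rot: [2.805, 1.413, 0.001]
wrist_force: [0.0, -0.4, -5.8]
width: 0.141
grip_force: 97.9
```

```bash
python3 - <<'E'
from h import *
a=np.radians(-35.08);xh=np.array([np.cos(a),np.sin(a)]);tx=np.array([-xh[1],xh[0]])
seat=np.array([.61776,-.32411]);T=seat+.015*tx
print(T);rem([*(T-.08*xh),.60],-35.08);rem([*(T-.08*xh),.4734],-35.08);print(bot.read_state()['wrist_force'])
E
```

```text
[ 0.62638079 -0.31183474]
t 15.15 tcp [4.999e-01 4.000e-04 6.035e-01] yaw_y -36.54 tilt 0.06 delta mm [-177.6  207.6    3.6] turn -0.0256
t 15.15 tcp [4.999e-01 4.000e-04 6.035e-01] yaw_y -36.54 tilt 0.06 delta mm [-177.7  207.5  130.2] turn -0.0256
[ 0.04787205 -0.41721024 -5.75019985]
```

drive_tool(
  increments=[
    {"delta_pos": [0,0,0],"turn": -0.0256,"jaw": -1},
    {"delta_pos": [-8,9,0],"turn": 0,"jaw": -1},
    {"delta_pos": [-15,18,0],"turn": 0,"jaw": -1},
    {"delta_pos": [-19,22,0],"turn": 0,"jaw": -1},
    {"delta_pos": [-20,23,0],"turn": 0,"jaw": -1},
    {"delta_pos": [-20,23,0],"turn": 0,"jaw": -1},
    {"delta_pos": [-20,23,0],"turn": 0,"jaw": -1},
    {"delta_pos": [-20,23,0],"turn": 0,"jaw": -1},
  ],
)

```text
time: 15.82
tool_pos: [0.5451, -0.1829, 0.6027]
tcp_rot: [2.788, 1.447, -0.0]
wrist_force: [0.6, 0.8, -6.7]
width: 0.144
grip_force: 97.9
```

drive_tool(
  increments=[
    {"delta_pos": [-19,23,1],"turn": 0,"jaw": -1},
    {"delta_pos": [-16,20,1],"turn": 0,"jaw": -1},
    {"delta_pos": [-11,14,1],"turn": 0,"jaw": -1},
    {"delta_pos": [-7,8,0],"turn": 0,"jaw": -1},
    {"delta_pos": [-3,2,0],"turn": 0,"jaw": -1},
    {"delta_pos": [0,0,0],"turn": 0,"jaw": -1},
    {"delta_pos": [0,0,0],"turn": 0,"jaw": -1},
    {"delta_pos": [0,0,0],"turn": 0,"jaw": -1},
  ],
)

```text
time: 16.48
tool_pos: [0.5675, -0.2635, 0.6002]
tcp_rot: [-2.787, -1.449, -0.001]
wrist_force: [0.2, 0.5, -7.1]
width: 0.139
grip_force: 97.9
```

```bash
python3 - <<'E'
from h import *
c=grab('wrist','w4');np.save('w4.npy',c,allow_pickle=True)
rem([.56093,-.26585,.60],-35.08)
g=cv2.imread('pics/w4.png');cv2.imwrite('pics/w4b.png',cv2.resize(g,(800,600),interpolation=cv2.INTER_CUBIC))
for n,p in [('tip',(.5981,-.3103,.2805)),('collar',(.6472,-.3448,.280))]:print(n,proj(c,p),proj(c,p)*1.5625)
E
```

```text
t 16.53 tcp [ 0.5675 -0.2635  0.6003] yaw_y -35.06 tilt 0.04 delta mm [-5.7 -4.   0.2] turn 0.0004
tip [309.07541868 200.01767193] [482.93034169 312.52761239]
collar [369.36396739 199.89333733] [577.13119905 312.33333958]
```

View pics/w4b.png

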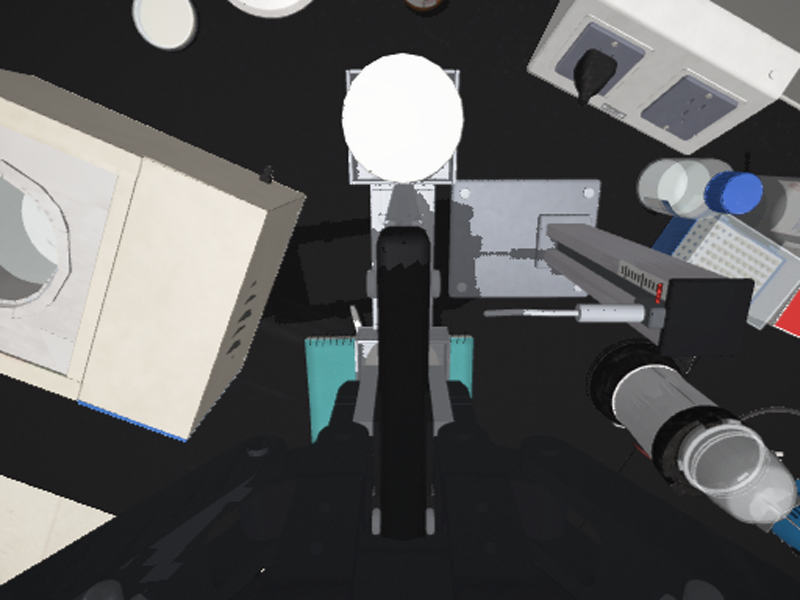

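The view shows the arm level in the picture, its tip at (484,313) against a predicted (483,312.5), so the arm position is confirmed. The carrier has not slipped. I'll descend to threading height at the stand-off.

drive_tool(
  increments=[
    {"delta_pos": [-3,0,6],"turn": 0,"jaw": -1},
    {"delta_pos": [-2.7,0,14],"turn": 0,"jaw": -1},
    {"delta_pos": [0,0,22],"turn": 0,"jaw": -1},
    {"delta_pos": [0,0,24],"turn": 0,"jaw": -1},
    {"delta_pos": [0,0,24],"turn": 0,"jaw": -1},
    {"delta_pos": [0,0,18],"turn": 0,"jaw": -1},
    {"delta_pos": [0,0,12],"turn": 0,"jaw": -1},
    {"delta_pos": [0,0,6],"turn": 0,"jaw": -1},
  ],
)

```text
time: 17.2
tool_pos: [0.5637, -0.2688, 0.4709]
tcp_rot: [-2.785, -1.447, 0.003]
wrist_force: [-0.3, -0.0, -6.1]
width: 0.139
grip_force: 97.9
```

drive_tool(
  increments=[
    {"delta_pos": [0,0,0],"turn": 0,"jaw": -1},
    {"delta_pos": [0,0,0],"turn": 0,"jaw": -1},
    {"delta_pos": [0,0,0],"turn": 0,"jaw": -1},
    {"delta_pos": [0,0,0],"turn": 0,"jaw": -1},
  ],
)

```text
time: 17.53
tool_pos: [0.5647, -0.2697, 0.4758]
tcp_rot: [2.786, 1.446, 0.003]
wrist_force: [0.3, -0.8, -5.5]
width: 0.145
grip_force: 97.9
```

```bash
python3 - <<'E'
from h import *
c=grab('wrist','w5');np.save('w5.npy',c,allow_pickle=True)
T=np.array([.62638,-.31183]);rem([*T,.4734],-35.08)
M=np.linalg.inv(c['W'])
g=cv2.cvtColor(c['img'],cv2.COLOR_RGB2GRAY).astype(int)
p=proj(c,(.5981,-.3103,.2805));print(p)
u,v=p.round().astype(int)
for du in(-6,-4,-2,0,2,4,8,16,24,40):print(du,g[v-7:v+8,u+du].tolist())
a=grab('scene','scene5')
for q in[(.5981,-.3103,.2805)]:print('scene',proj(a,q))
s=bot.read_state();M=R.from_rotvec(s['tcp_rot']).as_matrix();h=s['tool_pos']+M@np.array([-.015,0,.1939]);print('hole',h,proj(a,h))
E
```

```text
t 17.58 tcp [ 0.5646 -0.2697  0.4756] yaw_y -35.14 tilt 0.17 delta mm [ 1.1 74.8  2.4] turn -0.0011
[339.59563979 254.61785817]
-6 [36, 37, 36, 36, 35, 35, 36, 36, 36, 35, 35, 36, 37, 35, 35]
-4 [36, 35, 36, 35, 36, 36, 36, 36, 36, 36, 36, 37, 36, 36, 36]
-2 [35, 36, 36, 36, 35, 36, 36, 35, 35, 35, 35, 35, 35, 35, 36]
0 [36, 35, 36, 36, 36, 64, 100, 104, 102, 65, 38, 37, 35, 35, 35]
2 [36, 36, 36, 35, 84, 112, 118, 121, 120, 118, 90, 40, 36, 35, 36]
4 [35, 36, 35, 36, 105, 115, 120, 127, 124, 120, 94, 41, 36, 35, 35]
8 [36, 36, 36, 63, 108, 118, 123, 125, 124, 118, 75, 38, 35, 35, 35]
16 [35, 36, 35, 105, 115, 121, 123, 124, 121, 99, 41, 37, 36, 36, 36]
24 [36, 35, 66, 111, 118, 122, 125, 122, 117, 55, 36, 35, 35, 35, 35]
40 [35, 36, 110, 172, 203, 224, 226, 218, 116, 42, 36, 35, 36, 35, 35]
scene [302.70212729 110.51419551]
hole [ 0.55636974 -0.28210969  0.28134683] [305.29057106 118.44073185]
```

drive_tool(
  increments=[
    {"delta_pos": [0.4,5,1],"turn": 0,"jaw": -1},
    {"delta_pos": [0.3,9,1],"turn": 0,"jaw": -1},
    {"delta_pos": [0,11,0],"turn": 0,"jaw": -1},
    {"delta_pos": [0,9,0],"turn": 0,"jaw": -1},
    {"delta_pos": [0,6,0],"turn": 0,"jaw": -1},
    {"delta_pos": [0,0,0],"turn": 0,"jaw": -1},
    {"delta_pos": [0,0,0],"turn": 0,"jaw": -1},
    {"delta_pos": [0,0,0],"turn": 0,"jaw": -1},
  ],
)

```text
time: 18.3
tool_pos: [0.5974, -0.292, 0.4713]
tcp_rot: [-2.788, -1.446, 0.001]
wrist_force: [0.0, -0.1, -6.3]
width: 0.142
grip_force: 97.9
```

```bash
python3 - <<'E'
from h import *
T=np.array([.62638,-.31183]);rem([*T,.4734],-35.08)
c=grab('wrist','w6')
g=cv2.cvtColor(c['img'],cv2.COLOR_RGB2GRAY).astype(int)
p=proj(c,(.5981,-.3103,.2805));print(p,proj(c,(.6178,-.3241,.278)))
u,v=p.round().astype(int)
for du in(-4,-2,0,2,4,8,16,32,40):print(du,g[v-8:v+9,u+du].tolist())
rem([*T,.4734],-35.08)
a=grab('scene','scene6')
s=bot.read_state();M=R.from_rotvec(s['tcp_rot']).as_matrix();h=s['tool_pos']+M@np.array([-.015,0,.1939]);print('hole',h,proj(a,h))
im=cv2.imread('pics/scene6.png')[60:180,230:390];cv2.imwrite('pics/s6.png',cv2.resize(im,(800,600),interpolation=cv2.INTER_CUBIC))
E
```

```text
t 18.3 tcp [ 0.5974 -0.292   0.4713] yaw_y -35.15 tilt 0.07 delta mm [ 0.4 35.1 -2.2] turn -0.0012
[275.4693942  259.28781314] [315.86290538 257.12223733]
-4 [22, 22, 24, 23, 23, 23, 23, 23, 23, 23, 24, 22, 23, 21, 23, 23, 23]
-2 [27, 27, 27, 27, 28, 28, 28, 27, 26, 27, 27, 28, 27, 27, 27, 27, 28]
0 [64, 63, 47, 45, 28, 27, 28, 28, 28, 27, 27, 28, 28, 27, 27, 27, 27]
2 [106, 106, 107, 107, 106, 106, 105, 105, 103, 102, 103, 102, 102, 101, 101, 83, 82]
4 [106, 107, 107, 106, 106, 107, 106, 107, 106, 106, 106, 107, 106, 106, 106, 106, 106]
8 [107, 106, 107, 106, 106, 106, 107, 106, 106, 106, 106, 107, 106, 106, 106, 106, 106]
16 [31, 31, 33, 36, 31, 31, 32, 42, 33, 31, 31, 32, 32, 31, 32, 32, 31]
32 [35, 36, 35, 67, 111, 119, 123, 128, 124, 119, 74, 38, 37, 36, 36, 36, 36]
40 [36, 36, 36, 68, 112, 119, 125, 134, 124, 120, 72, 38, 35, 36, 34, 36, 36]
t 18.35 tcp [ 0.5973 -0.2918  0.4715] yaw_y -35.14 tilt 0.05 delta mm [ 0.4 35.3 -2. ] turn -0.0011
hole [ 0.58850123 -0.30399776  0.2776824 ] [303.26960014 113.14226178]
```

View pics/s6.png

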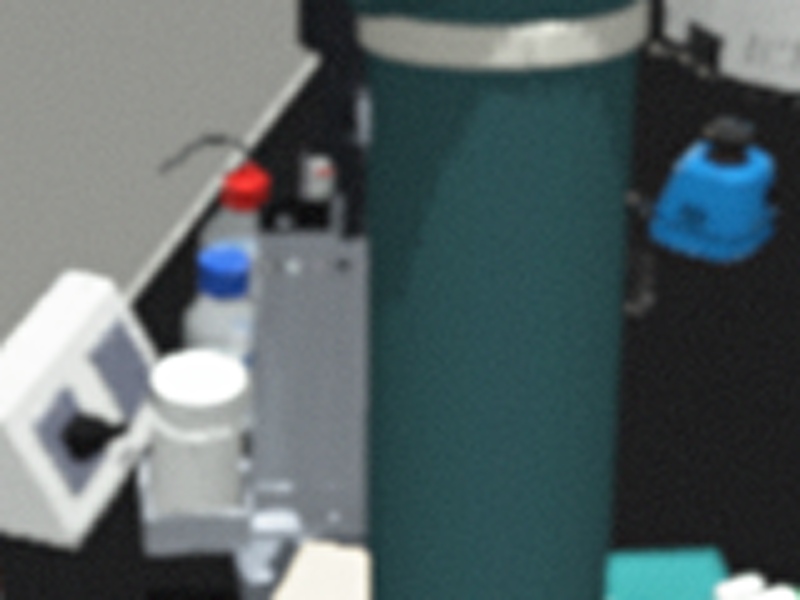

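The scene crop shows the plate with two holes at (293,265) and (343,265), which is about where projection puts the tool x +30 and 0 holes. The arm tip is hidden behind the robot. I'll correct the height and let it settle.

drive_tool(
  increments=[
    {"delta_pos": [0,0,-2],"turn": 0,"jaw": -1},
    {"delta_pos": [0,0,0],"turn": 0,"jaw": -1},
    {"delta_pos": [0,0,0],"turn": 0,"jaw": -1},
    {"delta_pos": [0,0,0],"turn": 0,"jaw": -1},
    {"delta_pos": [0,0,0],"turn": 0,"jaw": -1},
    {"delta_pos": [0,0,0],"turn": 0,"jaw": -1},
  ],
)

```text
time: 18.9
tool_pos: [0.5974, -0.2919, 0.4737]
tcp_rot: [-2.788, -1.447, 0.0]
wrist_force: [-0.4, 0.5, -6.7]
width: 0.142
grip_force: 97.9
```

```bash
python3 - <<'E'
from h import *
T=np.array([.62638,-.31183])
a=grab('scene')
s=bot.read_state();M=R.from_rotvec(s['tcp_rot']).as_matrix()
for x in(54.5,45,30,15,0,-15):print(x,proj(a,s['tool_pos']+M@np.array([x/1000,0,.1939])).round(1))
g=cv2.cvtColor(a['img'],cv2.COLOR_RGB2GRAY).astype(int);print(g[110:117,278:306])
for i in range(3):
    rem([*T,.4734],-35.08);bot.read_camera('top')
E
```

```text
54.5 [280.8 113.2]
45 [283.9 113.1]
30 [288.8 112.9]
15 [293.6 112.8]
0 [298.5 112.6]
-15 [303.3 112.5]
[[151 169 173 158 133 118 121 119 120 127 135 135 126 122 122 123 124 123
  123 118 115 115 118 125 116  87  59  45]
 [133 149 155 146 129 121 117 115 122 141 160 154 136 123 126 128 126 125
  118 112 101 101 113 125 121  93  55  48]
 [131 133 139 135 126 127 116 109 120 153 179 167 139 124 127 132 128 123
  113 100  87  92 110 122 120  92  57  47]
 [124 123 131 136 131 129 119 109 122 148 166 155 134 121 126 127 127 122
  119 109 101 101 115 121 119  93  57  47]
 [ 94 102 124 137 129 123 117 118 120 130 137 132 125 121 121 123 124 125
  121 119 116 117 119 124 120  87  58  46]
 [ 68  91 130 142 133 119 121 120 124 121 125 124 121 120 123 122 122 122
  125 121 123 120 123 124 114  85  58  48]
 [ 62  93 131 144 135 124 121 122 120 126 123 125 122 120 119 124 122 124
  122 121 121 123 121 124 118  87  57  49]]
t 18.95 tcp [ 0.5974 -0.2919  0.4737] yaw_y -35.15 tilt 0.0 delta mm [ 0.4 35.2  0.3] turn -0.0011
t 19.0 tcp [ 0.5974 -0.2919  0.4737] yaw_y -35.14 tilt 0.0 delta mm [ 0.4 35.1  0.3] turn -0.0011
t 19.05 tcp [ 0.5974 -0.2919  0.4736] yaw_y -35.14 tilt 0.01 delta mm [ 0.4 35.1  0.2] turn -0.0011
```

drive_tool(
  increments=[
    {"delta_pos": [0,2,0],"turn": 0,"jaw": -1},
    {"delta_pos": [0,3,0],"turn": 0,"jaw": -1},
    {"delta_pos": [0,3,0],"turn": 0,"jaw": -1},
    {"delta_pos": [0,3,0],"turn": 0,"jaw": -1},
    {"delta_pos": [0,3,0],"turn": 0,"jaw": -1},
    {"delta_pos": [0,2,0],"turn": 0,"jaw": -1},
    {"delta_pos": [0,0,0],"turn": 0,"jaw": -1},
    {"delta_pos": [0,0,0],"turn": 0,"jaw": -1},
  ],
)

```text
time: 19.77
tool_pos: [0.6106, -0.3013, 0.4735]
tcp_rot: [-2.788, -1.447, 0.0]
wrist_force: [-0.4, -0.5, -6.4]
width: 0.139
grip_force: 97.8
```

```bash
python3 - <<'E'
from h import *
avg(6);rem([.62638,-.31183,.4734],-35.08)
E
```

```text
F [-0.114 -0.449 -6.207] T world [ 0.0508 -0.0333  0.0033] T tool [ 0.002   0.0607 -0.0033] pos [ 0.6105 -0.3011  0.4737] w 0.1401
t 20.07 tcp [ 0.6104 -0.3011  0.4738] yaw_y -35.14 tilt 0.0 delta mm [ 0.4 19.2  0.4] turn -0.0011
```

drive_tool(
  increments=[
    {"delta_pos": [0,2,0],"turn": 0,"jaw": -1},
    {"delta_pos": [0,3,0],"turn": 0,"jaw": -1},
    {"delta_pos": [0,4,0],"turn": 0,"jaw": -1},
    {"delta_pos": [0,4,0],"turn": 0,"jaw": -1},
    {"delta_pos": [0,4,0],"turn": 0,"jaw": -1},
    {"delta_pos": [0,2,0],"turn": 0,"jaw": -1},
    {"delta_pos": [0,0,0],"turn": 0,"jaw": -1},
    {"delta_pos": [0,0,0],"turn": 0,"jaw": -1},
  ],
)

```text
time: 20.73
tool_pos: [0.6262, -0.3122, 0.4734]
tcp_rot: [-2.788, -1.447, 0.0]
wrist_force: [-0.7, 0.0, -6.6]
width: 0.145
grip_force: 97.9
```

```bash
python3 - <<'E'
from h import *
avg(6);rem([.62638,-.31183,.4734],-35.08)
c=grab('wrist','w7');np.save('w7.npy',c,allow_pickle=True)
g=cv2.imread('pics/w7.png');cv2.imwrite('pics/w7b.png',cv2.resize(g[140:380,200:512],(780,600),interpolation=cv2.INTER_CUBIC))
print(proj(c,(.5981,-.3103,.2805)),proj(c,(.6472,-.3448,.28)))
E
```

```text
F [ 0.076  0.305 -6.241] T world [ 0.0606 -0.0229  0.0085] T tool [ 0.0161  0.0627 -0.0085] pos [ 0.626  -0.312   0.4737] w 0.1412
t 21.03 tcp [ 0.626  -0.312   0.4738] yaw_y -35.14 tilt 0.0 delta mm [0.4 0.3 0.4] turn -0.0011
[215.97415009 257.26048906] [317.12717191 256.78563272]
```

View pics/w7b.png

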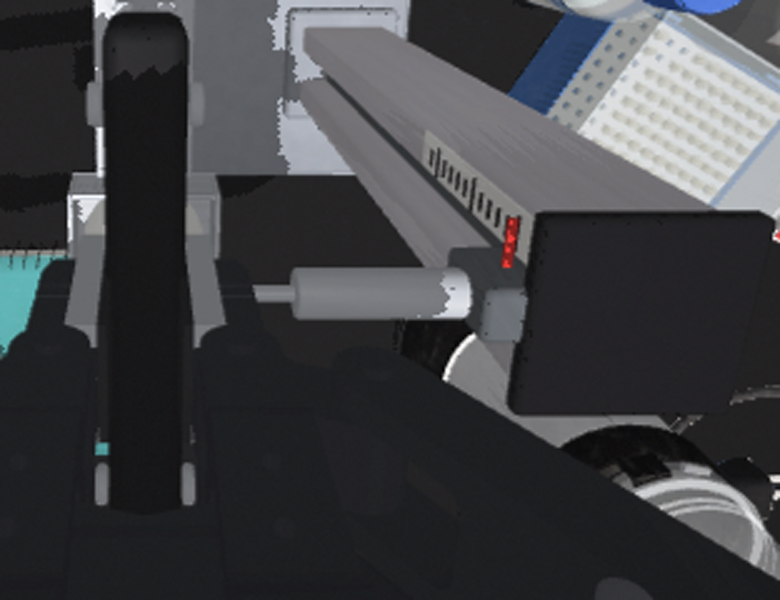

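The view shows the collar start at (290,292), as predicted, so the plate is at the dip with the bar through it. Lowering slowly now.

drive_tool(
  increments=[
    {"delta_pos": [0.3,0.3,1],"turn": 0,"jaw": -1},
    {"delta_pos": [0,0,1],"turn": 0,"jaw": -1},
    {"delta_pos": [0,0,1],"turn": 0,"jaw": -1},
    {"delta_pos": [0,0,1],"turn": 0,"jaw": -1},
    {"delta_pos": [0,0,1.5],"turn": 0,"jaw": -1},
    {"delta_pos": [0,0,1.5],"turn": 0,"jaw": -1},
    {"delta_pos": [0,0,1.5],"turn": 0,"jaw": -1},
    {"delta_pos": [0,0,1.5],"turn": 0,"jaw": -1},
  ],
)

```text
time: 21.75
tool_pos: [0.6265, -0.312, 0.4637]
tcp_rot: [2.788, 1.447, 0.0]
wrist_force: [-1.0, -1.1, -5.6]
width: 0.144
grip_force: 98.1
```

```bash
python3 - <<'E'
from h import *
avg(10);rem([.62638,-.31183,.4734],-35.08)
E
```

```text
F [-3.740e-01  1.000e-03 -5.707e+00] T world [ 0.0412  0.0224 -0.0076] T tool [0.042  0.0208 0.0076] pos [ 0.6265 -0.312   0.4637] w 0.1432
t 22.25 tcp [ 0.6265 -0.312   0.4638] yaw_y -35.14 tilt 0.01 delta mm [ 0.1 -0.2 -9.6] turn -0.0011
```

drive_tool(
  increments=[
    {"delta_pos": [0,0,1.5],"turn": 0,"jaw": -1},
    {"delta_pos": [0,0,2],"turn": 0,"jaw": -1},
    {"delta_pos": [0,0,2],"turn": 0,"jaw": -1},
    {"delta_pos": [0,0,2],"turn": 0,"jaw": -1},
    {"delta_pos": [0,0,2],"turn": 0,"jaw": -1},
    {"delta_pos": [0,0,2],"turn": 0,"jaw": -1},
    {"delta_pos": [0,0,2],"turn": 0,"jaw": -1},
    {"delta_pos": [0,0,1.5],"turn": 0,"jaw": -1},
  ],
)

```text
time: 22.92
tool_pos: [0.6265, -0.3121, 0.4488]
tcp_rot: [2.788, 1.447, 0.0]
wrist_force: [-0.1, 0.3, -2.1]
width: 0.143
grip_force: 98.5
```

```bash
python3 - <<'E'
from h import *
avg(12);rem([.62638,-.31183,.4734],-35.08)
E
```

```text
F [-0.287 -0.202 -2.546] T world [-0.0268  0.0761  0.0051] T tool [ 0.0468 -0.0657 -0.0051] pos [ 0.6265 -0.3121  0.4489] w 0.1479
t 23.52 tcp [ 0.6265 -0.312   0.4488] yaw_y -35.14 tilt 0.02 delta mm [  0.1  -0.2 -24.6] turn -0.0011
```

drive_tool(
  increments=[
    {"delta_pos": [-0.1,0,1.5],"turn": 0,"jaw": -1},
    {"delta_pos": [-0.1,0,2],"turn": 0,"jaw": -1},
    {"delta_pos": [-0.1,0,2],"turn": 0,"jaw": -1},
    {"delta_pos": [0,0,2],"turn": 0,"jaw": -1},
    {"delta_pos": [0,0,2],"turn": 0,"jaw": -1},
    {"delta_pos": [0,0,1.5],"turn": 0,"jaw": -1},
    {"delta_pos": [0,0,1],"turn": 0,"jaw": -1},
    {"delta_pos": [0,0,0.5],"turn": 0,"jaw": -1},
  ],
)

```text
time: 24.18
tool_pos: [0.6264, -0.3122, 0.4363]
tcp_rot: [2.788, 1.447, 0.001]
wrist_force: [-0.4, 0.3, -0.1]
width: 0.142
grip_force: 98.9
```

drive_tool(
  increments=[
    {"delta_pos": [0,0,0],"turn": 0,"jaw": -1},
    {"delta_pos": [0,0,0],"turn": 0,"jaw": -1},
    {"delta_pos": [0,0,0],"turn": 0,"jaw": -1},
  ],
  grip_force=50,
)

```text
time: 24.43
tool_pos: [0.6264, -0.3122, 0.4365]
tcp_rot: [2.788, 1.447, 0.001]
wrist_force: [0.6, 0.6, 0.8]
width: 0.144
grip_force: 98.9
```

```bash
python3 - <<'E'
from h import *
avg(25);rem([.62638,-.31183,.4357],-35.08)
E
```

```text
F [ 1.055  0.922 -0.115] T world [ 0.1582 -0.1857  0.01  ] T tool [-0.0608  0.2363 -0.01  ] pos [ 0.6264 -0.3123  0.4363] w 0.1421
t 25.68 tcp [ 0.6263 -0.3123  0.4362] yaw_y -35.14 tilt 0.01 delta mm [ 0.4 -0.2  0.5] turn -0.0011
```

drive_tool(
  increments=[
    {"delta_pos": [0.1,0,0.1],"turn": 0,"jaw": -1},
    {"delta_pos": [0.1,0,0.1],"turn": 0,"jaw": -1},
    {"delta_pos": [0.1,0,0.1],"turn": 0,"jaw": -1},
    {"delta_pos": [0.1,0,0.1],"turn": 0,"jaw": -1},
    {"delta_pos": [0,0,0],"turn": 0,"jaw": -1},
    {"delta_pos": [0,0,0],"turn": 0,"jaw": -1},
  ],
)

```text
time: 26.18
tool_pos: [0.6264, -0.3121, 0.4358]
tcp_rot: [2.788, 1.447, -0.0]
wrist_force: [1.1, -0.0, 0.7]
width: 0.142
grip_force: 98.9
```

```bash
python3 - <<'E'
from h import *
avg(15);rem([.62638,-.31183,.4357],-35.08);print(bot.read_state()['grip_force'])
E
```

```text
F [ 0.708 -0.705  0.182] T world [-0.1737 -0.1094  0.0228] T tool [-0.1894 -0.0791 -0.0228] pos [ 0.6265 -0.3121  0.4358] w 0.1419
t 26.93 tcp [ 0.6265 -0.312   0.4358] yaw_y -35.15 tilt 0.01 delta mm [ 0.1 -0.2  0.1] turn -0.0012
98.91038060188293
```

drive_tool(
  increments=[
    {"delta_pos": [0,0.1,-0.2],"turn": 0,"jaw": -1},
    {"delta_pos": [0,0.1,-0.2],"turn": 0,"jaw": -1},
    {"delta_pos": [0,0,0],"turn": 0,"jaw": -1},
    {"delta_pos": [0,0,0],"turn": 0,"jaw": -0.9},
    {"delta_pos": [0,0,0],"turn": 0,"jaw": -0.8},
    {"delta_pos": [0,0,0],"turn": 0,"jaw": -0.75},
  ],
  grip_force=20,
)

```text
time: 27.43
tool_pos: [0.6266, -0.3121, 0.4361]
tcp_rot: [-2.788, -1.447, 0.0]
wrist_force: [-0.6, -0.6, 0.7]
width: 0.144
grip_force: 98.9
```

```bash
python3 - <<'E'
from h import *
avg(8);rem([.62638,-.31183,.4357],-35.08);print(bot.read_state()['grip_force'])
E
```

```text
F [-0.404 -1.169 -0.005] T world [-0.2157  0.1156  0.0011] T tool [-0.0297 -0.2429 -0.001 ] pos [ 0.6266 -0.3121  0.4361] w 0.1386
t 27.83 tcp [ 0.6266 -0.3121  0.4361] yaw_y -35.15 tilt 0.02 delta mm [ 0.1 -0.4  0.4] turn -0.0012
98.89832496643066
```

drive_tool(
  increments=[
    {"delta_pos": [-0.15,0,0],"turn": 0,"jaw": -0.75},
    {"delta_pos": [0,0,0],"turn": 0,"jaw": -0.74},
    {"delta_pos": [0,0,0],"turn": 0,"jaw": -0.73},
    {"delta_pos": [0,0,0],"turn": 0,"jaw": -0.72},
    {"delta_pos": [0,0,0],"turn": 0,"jaw": -0.71},
    {"delta_pos": [0,0,0],"turn": 0,"jaw": -0.7},
    {"delta_pos": [0,0,0],"turn": 0,"jaw": -0.69},
    {"delta_pos": [0,0,0],"turn": 0,"jaw": -0.68},
  ],
)

```text
time: 28.5
tool_pos: [0.6266, -0.3121, 0.4361]
tcp_rot: [-2.788, -1.447, 0.0]
wrist_force: [-0.6, -0.7, -0.2]
width: 0.161
grip_force: 14.4
```

```bash
python3 - <<'E'
from h import *
avg(4);print(bot.read_state()['grip_force'])
E
```

```text
F [-0.54  -0.613 -0.167] T world [-0.1061  0.1899 -0.0214] T tool [ 0.0942 -0.1961  0.0215] pos [ 0.6266 -0.3121  0.4362] w 0.1624
14.407757967710495
```

Grip force is down to 14 N and easing. Continuing to open slowly.

drive_tool(
  increments=[
    {"delta_pos": [0,0,0],"turn": 0,"jaw": -0.675},
    {"delta_pos": [0,0,0],"turn": 0,"jaw": -0.67},
    {"delta_pos": [0,0,0],"turn": 0,"jaw": -0.665},
    {"delta_pos": [0,0,0],"turn": 0,"jaw": -0.66},
    {"delta_pos": [0,0,0],"turn": 0,"jaw": -0.655},
    {"delta_pos": [0,0,0],"turn": 0,"jaw": -0.65},
    {"delta_pos": [0,0,0],"turn": 0,"jaw": -0.645},
    {"delta_pos": [0,0,0],"turn": 0,"jaw": -0.64},
  ],
)

```text
time: 29.37
tool_pos: [0.6266, -0.3122, 0.4362]
tcp_rot: [2.788, 1.447, 0.0]
wrist_force: [-0.2, -0.4, 1.0]
width: 0.181
grip_force: 0.0
```

drive_tool(
  increments=[
    {"delta_pos": [0,0,0],"turn": 0,"jaw": -0.62},
    {"delta_pos": [0,0,0],"turn": 0,"jaw": -0.6},
    {"delta_pos": [0,0,0],"turn": 0,"jaw": -0.58},
    {"delta_pos": [0,0,0],"turn": 0,"jaw": -0.56},
    {"delta_pos": [0,0,0],"turn": 0,"jaw": -0.54},
    {"delta_pos": [0,0,0],"turn": 0,"jaw": -0.52},
    {"delta_pos": [0,0,0],"turn": 0,"jaw": -0.5},
    {"delta_pos": [0,0,0],"turn": 0,"jaw": -0.48},
  ],
)

```text
time: 30.03
tool_pos: [0.6266, -0.3122, 0.4362]
tcp_rot: [-2.788, -1.447, -0.0]
wrist_force: [-0.4, -1.0, -0.6]
width: 0.257
grip_force: 0.0
```

```bash
python3 - <<'E'
from h import *
avg(4);print(bot.read_state()['grip_force'])
c=grab('wrist','w8')
g=cv2.imread('pics/w8.png');cv2.imwrite('pics/w8b.png',cv2.resize(g,(800,600),interpolation=cv2.INTER_CUBIC))
E
```

```text
Traceback (most recent call last):
  File "h.py", line 31, in avg
    bot.read_camera('top');t=bot.read_state();s.append(np.r_[t['wrist_force'],t['torque'],t['tool_pos']])
    ~~~~~~~~~~~~~~~^^^^^^^
ValueError: 200 camera calls are used up
```

The camera calls are used up, so I finish on state readings. The fingers are free (no grip force), so I'll open a bit more and withdraw straight up.

drive_tool(
  increments=[
    {"delta_pos": [0,0,0],"turn": 0,"jaw": -0.4},
    {"delta_pos": [0,0,0],"turn": 0,"jaw": -0.3},
    {"delta_pos": [0,0,0],"turn": 0,"jaw": -0.2},
    {"delta_pos": [0,0,0],"turn": 0,"jaw": -0.1},
    {"delta_pos": [0,0,0],"turn": 0,"jaw": 0},
    {"delta_pos": [0,0,0],"turn": 0,"jaw": 0.1},
    {"delta_pos": [0,0,0],"turn": 0,"jaw": 0.1},
    {"delta_pos": [0,0,0],"turn": 0,"jaw": 0.1},
  ],
)

```text
time: 30.75
tool_pos: [0.6266, -0.3122, 0.4362]
tcp_rot: [2.788, 1.447, -0.0]
wrist_force: [-0.3, 0.5, 0.7]
width: 0.55
grip_force: 0.0
```

drive_tool(
  increments=[
    {"delta_pos": [0,0,-3],"turn": 0,"jaw": 0.1},
    {"delta_pos": [0,0,-6],"turn": 0,"jaw": 0.1},
    {"delta_pos": [0,0,-10],"turn": 0,"jaw": 0.1},
    {"delta_pos": [0,0,-15],"turn": 0,"jaw": 0.1},
    {"delta_pos": [0,0,-20],"turn": 0,"jaw": 0.1},
    {"delta_pos": [0,0,-25],"turn": 0,"jaw": 0.1},
    {"delta_pos": [0,0,-25],"turn": 0,"jaw": 0.1},
    {"delta_pos": [0,0,-20],"turn": 0,"jaw": 0.1},
  ],
)

```text
time: 31.42
tool_pos: [0.6264, -0.3121, 0.564]
tcp_rot: [2.786, 1.446, 0.003]
wrist_force: [0.5, -0.1, 0.5]
width: 0.55
grip_force: 0.0
```

drive_tool(
  increments=[
    {"delta_pos": [0,0,-10],"turn": 0,"jaw": 0.1},
    {"delta_pos": [0,0,0],"turn": 0,"jaw": 0.1},
    {"delta_pos": [0,0,0],"turn": 0,"jaw": 0.1},
    {"delta_pos": [0,0,0],"turn": 0,"jaw": 0.1},
    {"delta_pos": [0,0,0],"turn": 0,"jaw": 0.1},
    {"delta_pos": [0,0,0],"turn": 0,"jaw": 0.1},
    {"delta_pos": [0,0,0],"turn": 0,"jaw": 0.1},
    {"delta_pos": [0,0,0],"turn": 0,"jaw": 0.1},
  ],
)

```text
time: 32.08
tool_pos: [0.6266, -0.3122, 0.5692]
tcp_rot: [-2.787, -1.446, 0.001]
wrist_force: [0.7, 0.4, 0.4]
width: 0.548
grip_force: 0.0
```

Clear of everything. I'll wait for the carrier's swing to settle before handing in.

drive_tool(
  increments=[
    {"delta_pos": [0,0,0],"turn": 0,"jaw": 0.1},
    {"delta_pos": [0,0,0],"turn": 0,"jaw": 0.1},
    {"delta_pos": [0,0,0],"turn": 0,"jaw": 0.1},
    {"delta_pos": [0,0,0],"turn": 0,"jaw": 0.1},
    {"delta_pos": [0,0,0],"turn": 0,"jaw": 0.1},
    {"delta_pos": [0,0,0],"turn": 0,"jaw": 0.1},
    {"delta_pos": [0,0,0],"turn": 0,"jaw": 0.1},
    {"delta_pos": [0,0,0],"turn": 0,"jaw": 0.1},
  ],
)

```text
time: 32.75
tool_pos: [0.6266, -0.3122, 0.5702]
tcp_rot: [2.788, 1.447, -0.0]
wrist_force: [-1.4, -0.0, 0.5]
width: 0.547
grip_force: 0.0
```

drive_tool(
  increments=[
    {"delta_pos": [0,0,0],"turn": 0,"jaw": 0.1},
    {"delta_pos": [0,0,0],"turn": 0,"jaw": 0.1},
    {"delta_pos": [0,0,0],"turn": 0,"jaw": 0.1},
    {"delta_pos": [0,0,0],"turn": 0,"jaw": 0.1},
    {"delta_pos": [0,0,0],"turn": 0,"jaw": 0.1},
    {"delta_pos": [0,0,0],"turn": 0,"jaw": 0.1},
    {"delta_pos": [0,0,0],"turn": 0,"jaw": 0.1},
    {"delta_pos": [0,0,0],"turn": 0,"jaw": 0.1},
  ],
)

```text
time: 33.42
tool_pos: [0.6266, -0.3122, 0.5702]
tcp_rot: [2.788, 1.447, 0.0]
wrist_force: [-0.6, 0.6, 0.0]
width: 0.553
grip_force: 0.0
```

drive_tool(
  increments=[
    {"delta_pos": [0,0,0],"turn": 0,"jaw": 0.1},
    {"delta_pos": [0,0,0],"turn": 0,"jaw": 0.1},
    {"delta_pos": [0,0,0],"turn": 0,"jaw": 0.1},
    {"delta_pos": [0,0,0],"turn": 0,"jaw": 0.1},
    {"delta_pos": [0,0,0],"turn": 0,"jaw": 0.1},
    {"delta_pos": [0,0,0],"turn": 0,"jaw": 0.1},
    {"delta_pos": [0,0,0],"turn": 0,"jaw": 0.1},
    {"delta_pos": [0,0,0],"turn": 0,"jaw": 0.1},
  ],
)

```text
time: 34.08
tool_pos: [0.6266, -0.3122, 0.5702]
tcp_rot: [-2.788, -1.447, 0.0]
wrist_force: [0.2, 0.2, 0.6]
width: 0.545
grip_force: 0.0
```

drive_tool(
  increments=[
    {"delta_pos": [0,0,0],"turn": 0,"jaw": 0.1},
    {"delta_pos": [0,0,0],"turn": 0,"jaw": 0.1},
    {"delta_pos": [0,0,0],"turn": 0,"jaw": 0.1},
    {"delta_pos": [0,0,0],"turn": 0,"jaw": 0.1},
    {"delta_pos": [0,0,0],"turn": 0,"jaw": 0.1},
    {"delta_pos": [0,0,0],"turn": 0,"jaw": 0.1},
    {"delta_pos": [0,0,0],"turn": 0,"jaw": 0.1},
    {"delta_pos": [0,0,0],"turn": 0,"jaw": 0.1},
  ],
)

```text
time: 34.75
tool_pos: [0.6266, -0.3122, 0.5702]
tcp_rot: [-2.788, -1.447, 0.0]
wrist_force: [-0.0, 0.1, -0.3]
width: 0.545
grip_force: 0.0
```

drive_tool(
  increments=[
    {"delta_pos": [0,0,0],"turn": 0,"jaw": 0.1},
    {"delta_pos": [0,0,0],"turn": 0,"jaw": 0.1},
    {"delta_pos": [0,0,0],"turn": 0,"jaw": 0.1},
    {"delta_pos": [0,0,0],"turn": 0,"jaw": 0.1},
    {"delta_pos": [0,0,0],"turn": 0,"jaw": 0.1},
    {"delta_pos": [0,0,0],"turn": 0,"jaw": 0.1},
    {"delta_pos": [0,0,0],"turn": 0,"jaw": 0.1},
    {"delta_pos": [0,0,0],"turn": 0,"jaw": 0.1},
  ],
)

```text
time: 35.42
tool_pos: [0.6266, -0.3122, 0.5702]
tcp_rot: [2.788, 1.447, -0.0]
wrist_force: [0.1, 0.6, 0.5]
width: 0.551
grip_force: 0.0
```

drive_tool(
  increments=[
    {"delta_pos": [0,0,0],"turn": 0,"jaw": 0.1},
    {"delta_pos": [0,0,0],"turn": 0,"jaw": 0.1},
    {"delta_pos": [0,0,0],"turn": 0,"jaw": 0.1},
    {"delta_pos": [0,0,0],"turn": 0,"jaw": 0.1},
    {"delta_pos": [0,0,0],"turn": 0,"jaw": 0.1},
    {"delta_pos": [0,0,0],"turn": 0,"jaw": 0.1},
    {"delta_pos": [0,0,0],"turn": 0,"jaw": 0.1},
    {"delta_pos": [0,0,0],"turn": 0,"jaw": 0.1},
  ],
)

```text
time: 36.08
tool_pos: [0.6266, -0.3122, 0.5702]
tcp_rot: [-2.788, -1.447, 0.0]
wrist_force: [-0.0, 0.7, 0.3]
width: 0.545
grip_force: 0.0
```

drive_tool(
  increments=[
    {"delta_pos": [0,0,0],"turn": 0,"jaw": 0.1},
    {"delta_pos": [0,0,0],"turn": 0,"jaw": 0.1},
    {"delta_pos": [0,0,0],"turn": 0,"jaw": 0.1},
    {"delta_pos": [0,0,0],"turn": 0,"jaw": 0.1},
    {"delta_pos": [0,0,0],"turn": 0,"jaw": 0.1},
    {"delta_pos": [0,0,0],"turn": 0,"jaw": 0.1},
    {"delta_pos": [0,0,0],"turn": 0,"jaw": 0.1},
    {"delta_pos": [0,0,0],"turn": 0,"jaw": 0.1},
  ],
)

```text
time: 36.75
tool_pos: [0.6266, -0.3122, 0.5702]
tcp_rot: [-2.788, -1.447, 0.0]
wrist_force: [-0.1, 0.0, 0.4]
width: 0.552
grip_force: 0.0
```

drive_tool(
  increments=[
    {"delta_pos": [0,0,0],"turn": 0,"jaw": 0.1},
    {"delta_pos": [0,0,0],"turn": 0,"jaw": 0.1},
    {"delta_pos": [0,0,0],"turn": 0,"jaw": 0.1},
    {"delta_pos": [0,0,0],"turn": 0,"jaw": 0.1},
    {"delta_pos": [0,0,0],"turn": 0,"jaw": 0.1},
    {"delta_pos": [0,0,0],"turn": 0,"jaw": 0.1},
    {"delta_pos": [0,0,0],"turn": 0,"jaw": 0.1},
    {"delta_pos": [0,0,0],"turn": 0,"jaw": 0.1},
  ],
)

```text
time: 37.42
tool_pos: [0.6266, -0.3122, 0.5702]
tcp_rot: [-2.788, -1.447, 0.0]
wrist_force: [0.1, 0.1, 0.2]
width: 0.551
grip_force: 0.0
```

drive_tool(
  increments=[
    {"delta_pos": [0,0,0],"turn": 0,"jaw": 0.1},
    {"delta_pos": [0,0,0],"turn": 0,"jaw": 0.1},
    {"delta_pos": [0,0,0],"turn": 0,"jaw": 0.1},
    {"delta_pos": [0,0,0],"turn": 0,"jaw": 0.1},
    {"delta_pos": [0,0,0],"turn": 0,"jaw": 0.1},
    {"delta_pos": [0,0,0],"turn": 0,"jaw": 0.1},
    {"delta_pos": [0,0,0],"turn": 0,"jaw": 0.1},
    {"delta_pos": [0,0,0],"turn": 0,"jaw": 0.1},
  ],
)

```text
time: 38.08
tool_pos: [0.6266, -0.3122, 0.5702]
tcp_rot: [2.788, 1.447, -0.0]
wrist_force: [0.4, -0.3, 0.3]
width: 0.548
grip_force: 0.0
```

drive_tool(
  increments=[
    {"delta_pos": [0,0,0],"turn": 0,"jaw": 0.1},
    {"delta_pos": [0,0,0],"turn": 0,"jaw": 0.1},
    {"delta_pos": [0,0,0],"turn": 0,"jaw": 0.1},
    {"delta_pos": [0,0,0],"turn": 0,"jaw": 0.1},
    {"delta_pos": [0,0,0],"turn": 0,"jaw": 0.1},
    {"delta_pos": [0,0,0],"turn": 0,"jaw": 0.1},
    {"delta_pos": [0,0,0],"turn": 0,"jaw": 0.1},
    {"delta_pos": [0,0,0],"turn": 0,"jaw": 0.1},
  ],
)

```text
time: 38.75
tool_pos: [0.6266, -0.3122, 0.5702]
tcp_rot: [2.788, 1.447, 0.0]
wrist_force: [1.3, 0.9, 0.2]
width: 0.552
grip_force: 0.0
```

drive_tool(
  increments=[
    {"delta_pos": [0,0,0],"turn": 0,"jaw": 0.1},
    {"delta_pos": [0,0,0],"turn": 0,"jaw": 0.1},
    {"delta_pos": [0,0,0],"turn": 0,"jaw": 0.1},
    {"delta_pos": [0,0,0],"turn": 0,"jaw": 0.1},
    {"delta_pos": [0,0,0],"turn": 0,"jaw": 0.1},
    {"delta_pos": [0,0,0],"turn": 0,"jaw": 0.1},
    {"delta_pos": [0,0,0],"turn": 0,"jaw": 0.1},
    {"delta_pos": [0,0,0],"turn": 0,"jaw": 0.1},
  ],
)

```text
time: 39.42
tool_pos: [0.6266, -0.3122, 0.5702]
tcp_rot: [2.788, 1.447, -0.0]
wrist_force: [-0.2, 0.3, -0.3]
width: 0.547
grip_force: 0.0
```

drive_tool(
  increments=[
    {"delta_pos": [0,0,0],"turn": 0,"jaw": 0.1},
    {"delta_pos": [0,0,0],"turn": 0,"jaw": 0.1},
    {"delta_pos": [0,0,0],"turn": 0,"jaw": 0.1},
    {"delta_pos": [0,0,0],"turn": 0,"jaw": 0.1},
    {"delta_pos": [0,0,0],"turn": 0,"jaw": 0.1},
    {"delta_pos": [0,0,0],"turn": 0,"jaw": 0.1},
    {"delta_pos": [0,0,0],"turn": 0,"jaw": 0.1},
    {"delta_pos": [0,0,0],"turn": 0,"jaw": 0.1},
  ],
)

```text
time: 40.08
tool_pos: [0.6266, -0.3122, 0.5702]
tcp_rot: [-2.788, -1.447, 0.0]
wrist_force: [0.1, -0.2, 0.5]
width: 0.552
grip_force: 0.0
```

```bash
python3 -c "
from workcell import bot
s=bot.read_state();print(s['time'],s['wrist_force'],s['tool_pos'])
print(bot.finish_job())"
```

```text
40.0833 [ 0.05365438 -0.15974003  0.50372609] [ 0.62661609 -0.31216498  0.57015813]
the job is handed in; nothing more can be done
None
```

I handed the job in with the carrier hung on the balance by the hole 15 mm to the heavier side of centre (expected tilt about 3°), but all 200 camera calls were used up before release, so the final hang was not seen and no verdict came back.

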